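# Slide a thin glass jar under the hand press and seal its cap

### The arm

A 6-joint arm with a two-finger parallel gripper is mounted at the origin on the work surface. World frame = base frame: x ahead of the robot, y to its left, z up, the work surface at z = 0. Lengths are in m, angles in rad, forces in N, time in s.
With the tool pointing down it reaches from about 0.35 to 0.775 m from the base axis. Payload 5.5 kg.
Tool frame: the origin (TCP) lies between the finger pads; the fingertips stand env.nose_length ahead of it and the grasp point (between the pads) lies 8 mm behind it (env.nose_length is the distance from the TCP to the fingertips, in m); z points along the fingers, y is the direction in which the jaws open and shut (so a half turn about z gives the same grasp; the last joint's range is limited). The gripper opens to 85 mm and grips with 20 to 120 N. Pads are 22 mm wide; open, the fingers measure 114 mm over their backs; the gripper's body (76 mm by 85 mm) begins 54 mm behind the grasp point. The pads swing forward as they close: fully open they stand 13 mm farther back than shut.
Start: joints at [-1.284, 0.313, 0.046, 1.304, 0, 1.431], TCP at [0.238, -0.523, 0.242] pointing down, gripper open.
Joint ranges: [-2.76, 2.76], [-0.86, 1.69], [-1.03, 1.26], [-2.2, 2.34], [-1.47, 1.5], [-3.14, 3.14]. Speed limits (rad/s): [2.57, 2.57, 3.14, 3.14, 3.14, 3.14].

### API

Orientations are given as a unit quaternion [w, x, y, z].
In Python, from workcell import env gives the robot as it stands. The module is installed in compiled form; this text tells all that it offers.
- The arm moves only by the shell command python3 -m creep 'ROWS' [FORCE]. ROWS is a JSON object of lists of equal length, an entry for each row: "hand": the finger opening in mm, from 0 to 85.4; "delta_pos": the shift along the tool's x, y, z scaled (see below), a list of three; "turn": the turn about the tool's z scaled (see below). In form: {"hand": [hand, ...], "delta_pos": [[dx, dy, dz], ...], "turn": [turn, ...]}. A call has exactly 5 rows; each row shifts and turns the commanded pose from where the row before left it, along the tool's axes as they then stand; what a row does not reach is not made up. The controller multiplies each number of a shift by 0.8 m and each number of a turn by 5 degrees. A row lasts 1/12 s, in which the tool goes at most 41.7 mm and 7.16 degrees, less where a joint would pass 70% of its speed; a pose out of reach is approached as far as the arm can. A call with a number of a shift or a turn outside -1 to 1 is refused whole. A call with a gripper value outside its range is refused whole. The fingers move at their own pace and stop on an object; FORCE is the grip in N (left out, the last holds). Time passes only in rows, so rows that do not move let the fingers close, or fill a call up. It gives the time, the measured TCP pose, the force and the opening at its end, in the units of the state.
- env.get_state(): the state, without advancing time (a new reading comes with each control period).
- env.read_camera(name): name is "side" or "top"; returns a dict with "pixels" (400x640x3 uint8, red, green, blue), "depth" (400x640 float32, m along the optical axis (not along the pixel's ray), 0 where there is no reading), "fx", "fy", "cx", "cy" (pixels), "origin" and "orientation" of the camera in the world. Camera axes: x right, y down, z forward; pixel columns grow to the right and rows downward; lengths in m; the calibration is good to about 2 mm. A picture is of the moment at which its call begins.
- env.hand_in(): hands the job in, once; it reports no verdict.
Trained networks look in the newest picture that a camera, given by its name, has taken for a name from the list of things; names that differ only in an ending like _2 or _b are one class to them, and where a whole thing is asked for, a point or a joint stands for the part that bears it (a point fixed in the world has none). Each returns a list of dicts, best first, with "score" (0 to 1); they miss things now and then, are a little off and sometimes report something else, mostly with a low value. They report only what shows in the picture. A call takes as long as a camera call. They do not tell look-alikes from the thing itself.
- env.find_in(camera, target): "location" ([row, column] in pixels, amid what is visible of it).
- env.pinpoint(camera, target): "location" ([row, column] in pixels: a listed point, or the origin of a listed thing).
The state is a dict: "clock": time; "joint_pos": joint angles; "qvel": joint speeds; "tau": joint torques, N m; "tcp_pos": TCP position; "orientation": TCP orientation; "wrist_force": force on the tool from outside, world axes, zero at the start; "ft_torque": the same for the moment, N m; "finger_gap": finger opening in m.
Only numpy, scipy, OpenCV 4.12 (cv2) and the standard library are available. Lean on these libraries where they do the work, as an engineer would, in place of code of your own. Each camera call takes 0.05 s, during which the arm holds its last target.

### The job

Seal the amber jar whose gold cap still stands proud: without gripping, lifting or tipping the thin glass, slide it along the bench with a light push (always under 5 N) until it stands centred on the orange disc under the hand press, and take the hand off it. Then bring the red press handle fully down so that the head pushes the cap home, and ease the handle slowly back up to its top rest; do not let it fly up. Leave the white-capped jars and everything else on the bench where they are.

Things in the scene. Friction and masses are not known exactly. Their poses are not given: they have to be found in the camera images.
- jar: The jar to seal: round amber glass, 68 mm diameter and straight-sided to 66 mm height, then a neck of 45 mm diameter; gold (brass) cap of 54 mm diameter, 18 mm high, standing proud with its underside 78 mm and its top 96 mm above the bench (a 12 mm gap of glass neck shows below the cap). About 0.24 kg, loose, stands on the bench left or right of the press. Origin: centre of its underside, z up.
- jar_cap (a joint): How far the gold cap has been pressed down onto the jar, m: 0 proud, 0.010 at most; a full stroke of the press takes it to about 0.0075. It is stiff (about 14 N) and stays where it is pushed.
- press: Hand press, bolted down. Origin: centre of the orange disc (84 mm diameter, flush with the bench, no step) under the head. x points from the handle to the column, y left of x, z up. Dark column and foot start 120 mm behind the disc (+x), 150 mm wide, 166 mm high. Hinge cheeks 64 mm wide from x = 110 mm, above 90 mm. The disc is open to the left (+y) and right (-y).
- press_head (a point): Centre of the underside of the white pressing head (38 mm diameter) under the blue lever arm (26 mm wide, runs along the press's x to the red handle). About 130 mm above the disc with the lever up, 88 mm with it down: a tool that pushes the jar in must lean back to stay clear of it.
- lever (a joint): Press lever, rad: 0 up at its top rest, 0.34 fully down at its stop. A spring returns it; handle force about 4 N at the top to 15 N at the bottom while sealing.
- lever_grip (a point): Centre of the red handle bar: 28 mm diameter, 138 mm long, horizontal along the press's y, on the end of the lever; can be pushed down from above or pinched. It moves on an arc of 250 mm radius about lever_hinge, from about 215 mm above the bench (up) to 132 mm (down).
- lever_hinge (a point): Hinge axis of the lever (horizontal, along the press's y), 120 mm above the bench, 130 mm behind the disc's centre.
- white_jar: Bystander: an already sealed amber jar of the same glass with a white cap seated low (85 mm high in all), on the other side of the press. Origin: centre of its underside.
- done_jar: Bystander: sealed jar like white_jar, white cap, near the robot. Origin: centre of its underside.
- cap_tub: Bystander: open blue tub 120 x 100 x 50 mm with gold caps, near left. Origin: centre of its underside.
- wrench: Bystander: steel wrench 180 mm long lying at the near right.
- brush: Bystander: brush 200 mm long lying at the far left.
- tin: Bystander: white tin with a blue lid, 80 mm diameter, 75 mm high, at the left. Origin: centre of its underside.
There are look-alikes about, which are no part of the job. Leave any purple or turquoise look-alike of the jar alone.

How it is judged:
By the outcome, as a careful person would: the job done as asked, in the order asked, and still so for the second after the job is handed in, with the robot touching nothing.
It also fails if it takes over 72 s, if anything falls off the work surface, if the arm or the gripper's body presses on something with over 40 N, if the wrist force passes 120 N, or if a joint passes its speed limit or range.

## Working session

There is one attempt and no reset: what is moved stays moved. The work goes in short steps, Python scripts to look and compute and a shell command to move; the robot and the scene stay as the last step left them, time stands still between calls to the robot, and variables do not carry over. Pictures are saved under pics/ and viewed, and the job is handed in when it is done.

```bash
mkdir -p pics; cat > h.py <<'E'
import numpy as np, cv2
from workcell import env
from scipy.spatial.transform import Rotation as R
def rot(q): return R.from_quat([q[1],q[2],q[3],q[0]]).as_matrix()
def shot(cam,name=None):
    d=env.read_camera(cam)
    if name: cv2.imwrite('pics/'+name,cv2.cvtColor(d['pixels'],cv2.COLOR_RGB2BGR))
    return d
def ray(d,r,c):
    v=np.array([(c-d['cx'])/d['fx'],(r-d['cy'])/d['fy'],1.]); return rot(d['orientation'])@v, np.array(d['origin'])
def at_z(d,r,c,z):
    v,o=ray(d,r,c); return o+v*(z-o[2])/v[2]
def at_d(d,r,c):
    v,o=ray(d,r,c); return o+v*d['depth'][int(round(r)),int(round(c))]
def proj(d,p):
    q=rot(d['orientation']).T@(np.array(p)-np.array(d['origin'])); return [d['fy']*q[1]/q[2]+d['cy'],d['fx']*q[0]/q[2]+d['cx']]
E
python3 - <<'E'
from h import *
s=env.get_state(); print({k:np.round(v,3).tolist() for k,v in s.items()}, env.nose_length)
for c in ['side','top']:
    d=shot(c,c+'0.png'); print(c,np.round(d['origin'],3),np.round(rot(d['orientation']),3).tolist(),d['fx'],d['cx'],d['cy'])
    for t in ['jar','press','white_jar','done_jar']:
        for r in env.pinpoint(c,t)[:5]:
            print(t,round(r['score'],2),np.round(r['location'],1),np.round(at_z(d,*r['location'],0),3))
    for t in ['press_head','lever_grip','lever_hinge']:
        for r in env.pinpoint(c,t)[:3]:
            print(t,round(r['score'],2),np.round(r['location'],1),np.round(at_d(d,*r['location']),3), np.round(at_z(d,*r['location'],{'press_head':.13,'lever_grip':.215,'lever_hinge':.12}[t]),3))
E
```

```text
{'clock': 0.0, 'joint_pos': [-1.284, 0.314, 0.045, 1.304, 0.0, 1.431], 'qvel': [0.001, 0.001, 0.001, 0.0, 0.001, 0.0], 'tau': [0.0, -48.062, 29.854, 0.019, 0.0, 0.0], 'tcp_pos': [0.238, -0.523, 0.241], 'orientation': [-0.001, 0.977, 0.212, -0.0], 'wrist_force': [-0.511, 0.159, 0.368], 'ft_torque': [-0.045, -0.013, 0.001], 'finger_gap': 0.086} 0.011
side [0.469 0.857 1.124] [[-1.0, -0.012, 0.017], [-0.02, 0.757, -0.653], [-0.005, -0.653, -0.757]] 393.0019940916658 322.50486814440484 205.14897060888697
jar 0.78 [184.6 300.7] [ 0.582 -0.218  0.   ]
jar 0.75 [166.5 323.1] [ 0.496 -0.322  0.   ]
jar 0.74 [185.7 330. ] [ 0.466 -0.213  0.   ]
jar 0.62 [179.  269.8] [ 0.708 -0.247  0.   ]
press 0.81 [222.4 299.6] [ 0.575 -0.027  0.   ]
white_jar 0.26 [219.9 301.7] [ 0.568 -0.039  0.   ]
done_jar 0.95 [170.2 374.9] [ 0.284 -0.304  0.   ]
press_head 0.64 [198.5 298.8] [ 0.57  -0.009  0.152] [ 0.572 -0.028  0.13 ]
press_head 0.38 [142.5 353.7] [ 0.365 -0.471  0.004] [ 0.377 -0.321  0.13 ]
lever_grip 0.98 [175.3 328.5] [ 0.472 -0.041  0.229] [ 0.472 -0.055  0.215]
lever_hinge 0.81 [203.6 260.3] 
[... 299 characters left out ...]
1 [184.7 383.6] [ 0.589 -0.214  0.   ]
jar 0.62 [218.9 378.3] [ 0.469 -0.194  0.   ]
press 0.69 [188.2 328.1] [ 0.579 -0.018  0.   ]
press 0.16 [158.7 215.8] [0.689 0.382 0.   ]
white_jar 0.7 [202.8 286. ] [0.529 0.131 0.   ]
white_jar 0.65 [157.8 214.9] [0.692 0.385 0.   ]
done_jar 0.62 [267.3 405.1] [ 0.299 -0.284  0.   ]
press_head 0.57 [190.4 327.8] [ 0.553 -0.016  0.197] [ 0.559 -0.016  0.13 ]
lever_grip 0.7 [267.4 404.6] [ 0.305 -0.268  0.089] [ 0.314 -0.246  0.215]
lever_grip 0.58 [217.2 335.7] [ 0.468 -0.039  0.232] [ 0.469 -0.039  0.215]
lever_hinge 0.74 [147.6 325.1] [ 0.695 -0.009  0.154] [ 0.702 -0.009  0.12 ]
lever_hinge 0.59 [158.9 217.8] [0.685 0.369 0.022] [0.668 0.346 0.12 ]
```

View pics/side0.png

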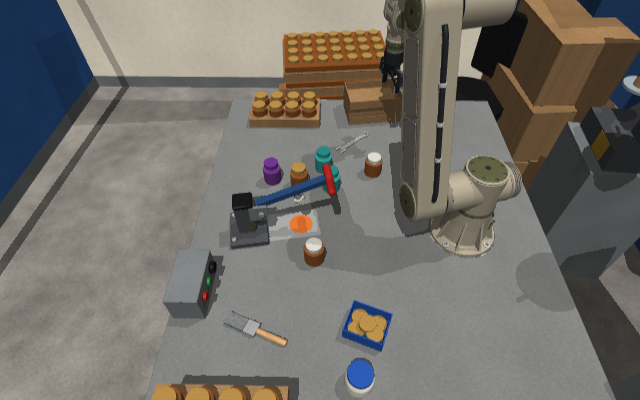

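View pics/top0.png

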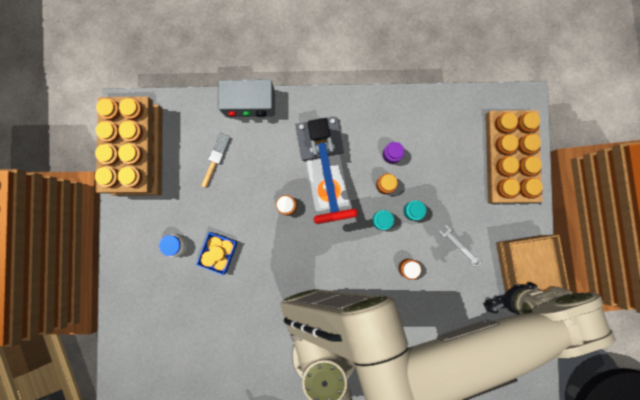

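```bash
python3 - <<'E'
import cv2
a=cv2.imread('pics/side0.png')[110:250,230:400]
b=cv2.imread('pics/top0.png')[120:260,270:440]
cv2.imwrite('pics/crop0.png',cv2.hconcat([cv2.resize(a,None,fx=2.35,fy=4,interpolation=cv2.INTER_CUBIC),cv2.resize(b,None,fx=2.35,fy=4,interpolation=cv2.INTER_CUBIC)]))
cv2.imwrite('pics/cropA.png',cv2.resize(a,None,fx=4.2,fy=4.2,interpolation=cv2.INTER_CUBIC))
cv2.imwrite('pics/cropB.png',cv2.resize(b,None,fx=4.2,fy=4.2,interpolation=cv2.INTER_CUBIC))
E
```

```text
(no output)
```

View pics/cropA.png

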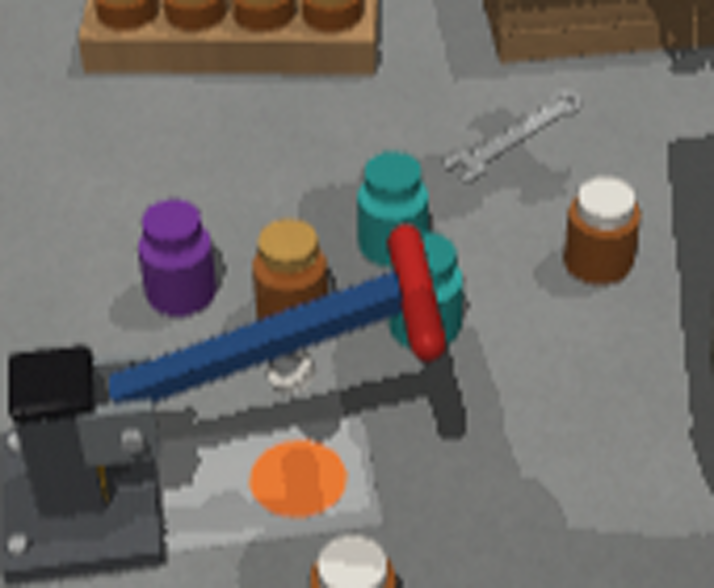

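View pics/cropB.png

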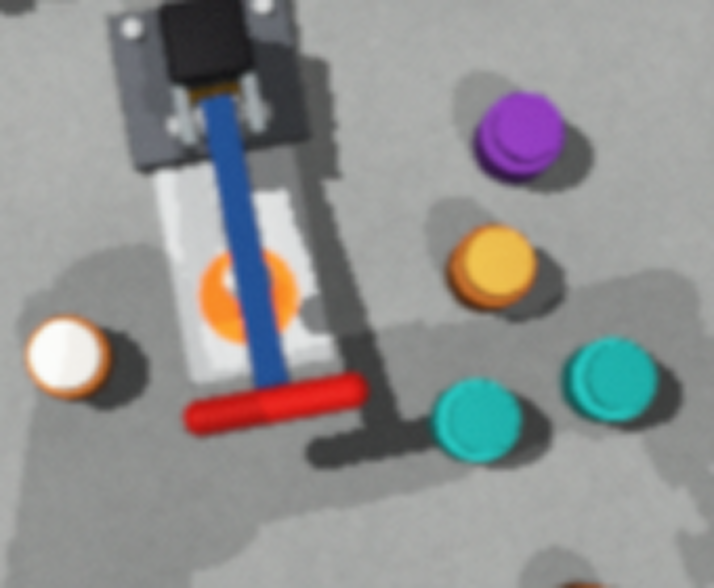

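The only amber jar with a proud gold cap is at top (184,388) / side (174,299). The purple one at top (152,394) and the turquoise ones at (219,384) and (210,415) are look-alikes, and the crops confirm this. Next I'll measure precisely and check the gripper's shape.

```bash
cat > meas.py <<'E'
from h import *
def cloud(d):
    h,w=d['depth'].shape; r,c=np.mgrid[0:h,0:w]
    v=np.stack([(c-d['cx'])/d['fx'],(r-d['cy'])/d['fy'],np.ones((h,w))],-1)*d['depth'][...,None]
    return v@rot(d['orientation']).T+np.array(d['origin'])
def blob(m,near=None,r=60):
    n,l,s,ce=cv2.connectedComponentsWithStats(m.astype(np.uint8))
    return [(s[i,4],np.round(ce[i][::-1],1)) for i in range(1,n) if s[i,4]>25], l
if __name__=='__main__':
    for c in ['side','top']:
        d=shot(c); P=cloud(d); hsv=cv2.cvtColor(d['pixels'],cv2.COLOR_RGB2HSV); H,S,V=[hsv[...,i].astype(int) for i in range(3)]
        roi=(P[...,0]>.42)&(P[...,0]<.78)&(abs(P[...,1]+.12)<.3)
        # gold cap
        m=roi&(H>12)&(H<28)&(S>90)&(V>120)&(P[...,2]>.08)&(P[...,2]<.11)
        for a,ce in blob(m)[0]:print(c,'cap',a,ce,'ray z.096',np.round(at_z(d,*ce,.096),4)); 
        print('  cap depth mean',np.round(P[m].mean(0),4),'ext',np.round(P[m].min(0),3),np.round(P[m].max(0),3))
        m=roi&(S>170)&(V>150)&(H>4)&(H<22)&(P[...,2]<.02)
        q=P[m]; print(c,'disc n',m.sum(),'ext',np.round(q.min(0),4),np.round(q.max(0),4))
        from scipy.optimize import least_squares
        # boundary circle fit R=.042 with plane pts
        rr,cc=np.nonzero(m); X=np.array([at_z(d,a,b,0) for a,b in zip(rr,cc)])[:,:2]
        hull=cv2.convexHull(X.astype(np.float32))[:,0]
        print('  minEnclosing',cv2.minEnclosingCircle(X.astype(np.float32)))
        m=roi&(((H<5)|(H>175))&(S>170)&(V>90)&(P[...,2]>.1))
        q=P[m]; print(c,'handle n',m.sum(),'mean',np.round(q.mean(0),4)); u,s,vt=np.linalg.svd(q-q.mean(0)); print('  axis',np.round(vt[0],3),'range',np.round([((q-q.mean(0))@vt[0]).min(),((q-q.mean(0))@vt[0]).max()],3))
        m=roi&(H>100)&(H<125)&(S>120)&(P[...,2]>.1); q=P[m]; vx=cv2.fitLine(q.astype(np.float32),cv2.DIST_HUBER,0,.01,.01).ravel(); print(c,'arm',np.round(vx,4))
        m=roi&(H>78)&(H<100)&(S>100)&(P[...,2]>.03); 
        for a,ce in blob(m)[0]:print(c,'turq',a,ce,np.round(at_z(d,*ce,.08),3))
        m=roi&(H>128)&(H<165)&(S>100)&(P[...,2]>.03); 
        for a,ce in blob(m)[0]:print(c,'purple',a,ce,np.round(at_z(d,*ce,.08),3))
E
python3 meas.py
python3 - <<'E'
import cv2
a=cv2.imread('pics/side0.png')[0:120,360:540]
b=cv2.imread('pics/top0.png')[250:400,470:630]
cv2.imwrite('pics/crop1.png',cv2.hconcat([cv2.resize(a,(400,500)),cv2.resize(b,(400,500))]))
E
```

```text
side cap 107 [167.1 298. ] ray z.096 [ 0.5878 -0.2167  0.096 ]
  cap depth mean [ 0.5879 -0.2169  0.0953] ext [ 0.562 -0.245  0.081] [ 0.612 -0.193  0.101]
side disc n 304 ext [ 0.5329 -0.0616 -0.0045] [0.6103 0.0216 0.009 ]
  minEnclosing ((0.5718958973884583, -0.022522054612636566), 0.04052247852087021)
side handle n 235 mean [ 0.4707 -0.0264  0.2256]
  axis [-0.172  0.985 -0.029] range [-0.072  0.058]
side arm [ 0.9317  0.1544 -0.3288  0.5936 -0.0108  0.186 ]
side turq 406 [162.6 326.9] [ 0.479 -0.26   0.08 ]
side purple 328 [169.2 271.2] [ 0.691 -0.22   0.08 ]
top cap 211 [182.  388.7] ray z.096 [ 0.5881 -0.2192  0.096 ]
  cap depth mean [ 0.5882 -0.2193  0.0951] ext [ 0.561 -0.247  0.081] [ 0.615 -0.194  0.104]
top disc n 151 ext [ 0.5367 -0.0569 -0.0104] [0.6047 0.0175 0.0101]
  minEnclosing ((0.5732318758964539, -0.02050478383898735), 0.03852315992116928)
top handle n 325 mean [ 0.4727 -0.0394  0.2262]
  axis [-0.17   0.985 -0.001] range [-0.066  0.067]
top arm [ 0.9285  0.1599 -0.3351  0.6002 -0.0154  0.1872]
top turq 343 [210.1 415.3] [ 0.495 -0.308  0.08 ]
top turq 332 [219.8 383.2] [ 0.463 -0.201  0.08 ]
top purple 334 [152.1 393.6] [ 0.691 -0.24   0.08 ]
```

View pics/crop1.png

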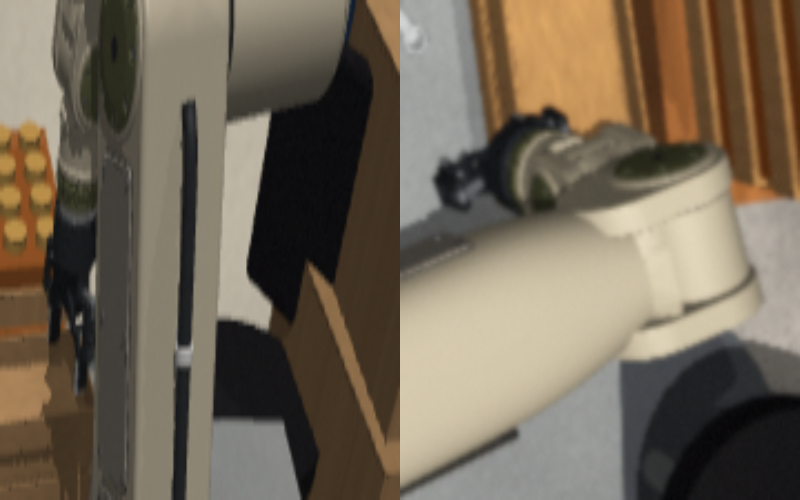

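Picture check: the gold-capped jar is at (0.588,-0.218), the disc at (0.573,-0.021) and the press yaw is about 9.8°. All three agree with the handle position and the given sizes. I'll turn the jaws along the push line and move behind the jar, staying high, to look at the finger's profile.

```bash
python3 -m creep '{"hand":[85,85,85,85,85],"delta_pos":[[0,0,0],[0,0,0],[0,0,0],[0,0,0],[0,0,0]],"turn":[1,1,1,1,0.02]}'
python3 -m creep '{"hand":[85,85,85,85,85],"delta_pos":[[0.02,-0.008,0],[0.03,-0.012,0],[0.045,-0.017,0],[0.045,-0.017,0],[0.045,-0.017,0]],"turn":[0,0,0,0,0]}'
python3 -m creep '{"hand":[85,85,85,85,85],"delta_pos":[[0.045,-0.017,0],[0.045,-0.017,0],[0.045,-0.017,0],[0.045,-0.017,0],[0.045,-0.017,0]],"turn":[0,0,0,0,0]}'
python3 -m creep '{"hand":[85,85,85,85,85],"delta_pos":[[0.03,-0.015,0],[0.02,-0.01,0],[0.01,-0.01,0],[0,0,0],[0,0,0]],"turn":[0,0,0,0,0]}'
```

```text
clock: 1.32
tcp_pos: [0.238, -0.5235, 0.2423]
orientation: [0.0, 0.999, 0.037, 0.0]
wrist_force: [0.8, 0.4, -0.2]
finger_gap: 0.0853
clock: 1.73
tcp_pos: [0.3823, -0.455, 0.2425]
orientation: [0.0, 0.999, 0.039, 0.0]
wrist_force: [0.7, -0.6, -0.4]
finger_gap: 0.085
clock: 2.15
tcp_pos: [0.5572, -0.373, 0.2424]
orientation: [0.0, 0.999, 0.039, 0.0]
wrist_force: [-0.1, -1.0, 0.3]
finger_gap: 0.0849
clock: 2.57
tcp_pos: [0.601, -0.3423, 0.2421]
orientation: [0.0, 0.999, 0.039, -0.0]
wrist_force: [0.0, -0.2, -1.1]
finger_gap: 0.085
```

```bash
python3 - <<'E'
from meas import *
s=env.get_state(); t=np.array(s['tcp_pos']); Rm=rot(s['orientation']); print(t)
for c in ['side','top']:
    d=shot(c,c+'1.png'); P=cloud(d); q=(P-t)@Rm  # tool coords
    print(c,[round(x) for x in proj(d,t)])
    for zz in np.arange(.02,-.30,-.01):
        m=(d['depth']>0)&(abs(q[...,0])<.10)&(abs(q[...,1])<.14)&(abs(q[...,2]-zz)<.005)
        if m.sum()>2: 
            a=q[m]; m2=abs(a[:,0])<.03
            print(round(zz,3),m.sum(),'x',np.round([a[:,0].min(),a[:,0].max()],3),'y',np.round([a[:,1].min(),a[:,1].max()],3), 'ymin mid-x',np.round(np.sort(a[m2,1])[:3],3) if m2.any() else '')
a=cv2.imread('pics/side1.png'); r,c=map(int,proj(env.read_camera('side'),t)); a=a[max(0,r-90):r+60,max(0,c-80):c+80]
cv2.imwrite('pics/crop2.png',cv2.resize(a,None,fx=4,fy=4,interpolation=cv2.INTER_CUBIC))
E
```

```text
[ 0.6010343  -0.34234439  0.24214077]
side [115, 294]
0.0 3 x [-0.009  0.005] y [-0.049 -0.049] ymin mid-x [-0.049 -0.049 -0.049]
-0.01 9 x [-0.013  0.009] y [-0.057 -0.046] ymin mid-x [-0.057 -0.056 -0.053]
-0.02 16 x [-0.01   0.008] y [-0.063  0.041] ymin mid-x [-0.063 -0.061 -0.059]
-0.03 13 x [-0.012  0.008] y [-0.06   0.043] ymin mid-x [-0.06  -0.058 -0.057]
-0.04 4 x [-0.012  0.004] y [-0.058  0.036] ymin mid-x [-0.058 -0.057 -0.056]
-0.05 14 x [-0.015  0.01 ] y [-0.076 -0.046] ymin mid-x [-0.076 -0.074 -0.074]
-0.06 23 x [-0.016  0.012] y [-0.081 -0.039] ymin mid-x [-0.081 -0.08  -0.079]
-0.07 14 x [-0.016  0.015] y [-0.075 -0.034] ymin mid-x [-0.075 -0.072 -0.071]
-0.08 25 x [-0.017  0.015] y [-0.076  0.015] ymin mid-x [-0.076 -0.074 -0.074]
-0.09 50 x [-0.021  0.018] y [-0.075  0.01 ] ymin mid-x [-0.075 -0.074 -0.073]
-0.1 50 x [-0.021  0.013] y [-0.071 -0.014] ymin mid-x [-0.071 -0.071 -0.071]
-0.11 26 x [-0.012  0.009] y [-0.07  -0.031] ymin mid-x [-0.07  -0.069 -0.067]
-0.12 40 x [-0.037  0.033] y [-0.041 -0.01 ] ymin mid-x [-0.041 -0.041 -0.039]
-0.13 53 x [-0.037  0.035
[... 2120 characters left out ...]
.15 12 x [-0.015  0.026] y [-0.036 -0.025] ymin mid-x [-0.036 -0.036 -0.036]
-0.16 36 x [-0.014  0.031] y [-0.037 -0.018] ymin mid-x [-0.037 -0.037 -0.036]
-0.17 4 x [-0.001  0.01 ] y [-0.034 -0.031] ymin mid-x [-0.034 -0.033 -0.032]
-0.19 7 x [-0.012  0.028] y [-0.037 -0.023] ymin mid-x [-0.037 -0.036 -0.036]
-0.2 13 x [-0.011  0.024] y [-0.038 -0.026] ymin mid-x [-0.038 -0.037 -0.037]
-0.21 9 x [-0.012  0.03 ] y [-0.036 -0.02 ] ymin mid-x [-0.036 -0.036 -0.036]
-0.25 8 x [0.017 0.03 ] y [-0.034 -0.02 ] ymin mid-x [-0.034 -0.031 -0.03 ]
-0.28 8 x [-0.014  0.045] y [-0.055 -0.013] ymin mid-x [-0.055 -0.055 -0.055]
-0.29 22 x [-0.013  0.053] y [-0.058 -0.01 ] ymin mid-x [-0.058 -0.056 -0.055]
```

View pics/crop2.png

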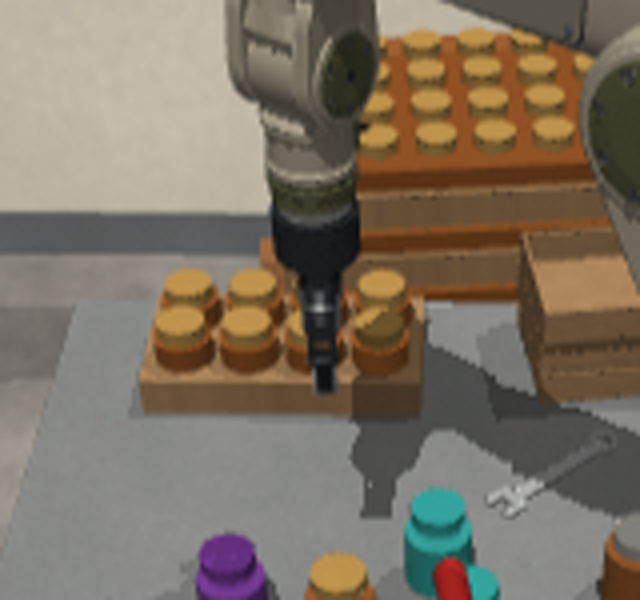

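The side depth profile (tool at about side px (115,294)) shows the front finger's outermost part: a knuckle at about 74 mm from the axis, 47–110 mm behind the tips. The body lies at only 40 mm. Pushing with the outside of the open hand therefore leaves everything above the contact behind it, so it stays clear of the head. I'll go down low behind the jar.

```bash
python3 -m creep '{"hand":[85,85,85,85,85],"delta_pos":[[-0.0045,0,0.03],[0,0,0.05],[0,0,0.05],[0,0,0.05],[0,0,0.05]],"turn":[0,0,0,0,0]}'
python3 -m creep '{"hand":[85,85,85,85,85],"delta_pos":[[0,0,0.03],[0,0,0.02],[0,0,0.01],[0,0,0.003],[0,0,0]],"turn":[0,0,0,0,0]}'
python3 - <<'E'
from meas import *
s=env.get_state(); t=np.array(s['tcp_pos']); Rm=rot(s['orientation']); print(t,s['wrist_force'])
d=shot('side','side2.png'); P=cloud(d); q=(P-t)@Rm
for zz in np.arange(.0,-.13,-.01):
    m=(d['depth']>0)&(abs(q[...,0])<.03)&(q[...,1]>-.1)&(q[...,1]<.0)&(abs(q[...,2]-zz)<.005)
    if m.sum()>2: print(round(zz,3),m.sum(),np.round(np.sort(q[m][:,1])[:4],3))
d2=shot('top','top2.png')
a=cv2.imread('pics/side2.png')[110:250,210:380];b=cv2.imread('pics/top2.png')[110:250,300:470]
cv2.imwrite('pics/crop3.png',cv2.resize(cv2.hconcat([a,b]),(800,330),interpolation=cv2.INTER_CUBIC))
E
```

```text
clock: 3.13
tcp_pos: [0.5966, -0.3442, 0.0576]
orientation: [0.001, 0.999, 0.037, 0.001]
wrist_force: [-0.3, -1.0, 0.0]
finger_gap: 0.085
clock: 3.55
tcp_pos: [0.5974, -0.3437, 0.0083]
orientation: [0.0, 0.999, 0.037, 0.0]
wrist_force: [0.2, -0.0, 0.3]
finger_gap: 0.085
[ 0.59735219 -0.34365542  0.00826817] [ 0.18953547 -0.03518943  0.27979564]
-0.06 10 [-0.075 -0.07  -0.07  -0.069]
-0.07 17 [-0.073 -0.072 -0.071 -0.069]
-0.08 20 [-0.078 -0.076 -0.074 -0.073]
-0.09 28 [-0.073 -0.071 -0.071 -0.071]
-0.1 35 [-0.073 -0.072 -0.072 -0.072]
-0.11 22 [-0.069 -0.069 -0.069 -0.066]
-0.12 24 [-0.04  -0.04  -0.04  -0.039]
```

View pics/crop3.png

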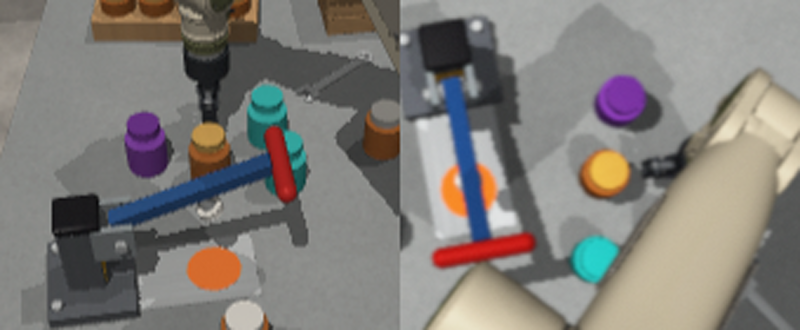

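```bash
python3 - <<'E'
from meas import *
s=env.get_state(); t=np.array(s['tcp_pos']); print(np.round(s['joint_pos'],3))
az=np.arctan2(t[1],t[0])
for c in ['side','top']:
    d=shot(c); P=cloud(d); rr=P[...,0]*np.cos(az)+P[...,1]*np.sin(az); lat=-P[...,0]*np.sin(az)+P[...,1]*np.cos(az)
    for r in np.arange(.36,.76,.03):
        m=(d['depth']>0)&(abs(rr-r)<.01)&(abs(lat)<.12)&(P[...,2]>.16)
        if m.sum()>3: z=P[m][:,2]; print(c,round(r,2),m.sum(),'z',np.round([z.min(),z.max()],3),'lat',np.round([lat[m].min(),lat[m].max()],3))
    if c=='side':
        hsv=cv2.cvtColor(d['pixels'],cv2.COLOR_RGB2HSV); H,S,V=[hsv[...,i].astype(int) for i in range(3)]
        roi=(abs(P[...,0]-.573)<.06)&(abs(P[...,1]+.02)<.06)&(P[...,2]<.02)
        m=roi&(S>150)&(H>2)&(H<22)&(V>100)
        X=np.array([at_z(d,a,b,0)[:2] for a,b in zip(*np.nonzero(m))]).astype(np.float32)
        print('disc',m.sum(),cv2.minEnclosingCircle(X),X.mean(0),X.min(0),X.max(0), 'plane z',np.median(P[...,2][m]))
    print(c,[ (round(x['score'],2),np.round(at_z(d,*x['location'],0),4)) for x in env.pinpoint(c,'press')[:1]])
E
```

```text
[-0.638  0.671  0.032  0.929 -0.     2.428]
side 0.36 45 z [0.682 0.694] lat [-0.029  0.118]
side 0.39 15 z [0.65 0.66] lat [0.013 0.056]
side 0.42 41 z [0.631 0.645] lat [0.013 0.078]
side 0.45 80 z [0.536 0.628] lat [0.009 0.089]
side 0.48 201 z [0.511 0.61 ] lat [0.001 0.087]
side 0.51 191 z [0.49  0.594] lat [0.005 0.083]
side 0.54 159 z [0.477 0.577] lat [0.005 0.079]
side 0.57 144 z [0.471 0.56 ] lat [0.004 0.072]
side 0.6 127 z [0.449 0.541] lat [0.006 0.064]
side 0.63 213 z [0.274 0.524] lat [-0.033  0.055]
side 0.66 612 z [0.16  0.505] lat [-0.039  0.056]
side 0.69 385 z [0.16  0.497] lat [-0.042  0.055]
side 0.72 229 z [0.171 0.483] lat [-0.033  0.05 ]
disc 314 ((0.5717692971229553, -0.02352016046643257), 0.04121384769678116) [ 0.5718637  -0.02278876] [ 0.53328073 -0.06233199] [0.61086607 0.01622746] plane z 0.0012507305264749524
side [(0.64, array([ 0.5661, -0.0169,  0.    ]))]
top 0.36 718 z [0.663 0.695] lat [-0.03  0.12]
top 0.39 571 z [0.605 0.677] lat [-0.022  0.12 ]
top 0.42 478 z [0.581 0.649] lat [-0.023  0.09 ]
top 0.45 493 z [0.553 0.631] lat [-0.033  0.09 ]
top 0.48 461 z [0.537 0.615] lat [-0.036  0.085]
top 0.51 431 z [0.515 0.596] lat [-0.038  0.081]
top 0.54 381 z [0.513 0.58 ] lat [-0.039  0.077]
top 0.57 334 z [0.503 0.564] lat [-0.037  0.069]
top 0.6 282 z [0.498 0.547] lat [-0.035  0.062]
top 0.63 283 z [0.43  0.529] lat [-0.038  0.053]
top 0.66 364 z [0.164 0.509] lat [-0.042  0.053]
top 0.69 332 z [0.161 0.498] lat [-0.048  0.052]
top 0.72 214 z [0.297 0.487] lat [-0.049  0.048]
top [(0.97, array([ 0.5897, -0.0171,  0.    ]))]
```

```bash
python3 -m creep '{"hand":[85,85,85,85,85],"delta_pos":[[0,0,0.003],[0,0,0.003],[0,-0.005,0],[0,-0.005,0],[0,-0.003,0]],"turn":[0,0,0,0,0]}'
python3 -m creep '{"hand":[85,85,85,85,85],"delta_pos":[[0,-0.00125,0],[0,-0.00125,0],[0,-0.00125,0],[0,-0.00125,0],[0,-0.00125,0]],"turn":[0,0,0,0,0]}'
python3 -m creep '{"hand":[85,85,85,85,85],"delta_pos":[[0,-0.00125,0],[0,-0.00125,0],[0,-0.00125,0],[0,-0.00125,0],[0,-0.00125,0]],"turn":[0,0,0,0,0]}'
python3 -m creep '{"hand":[85,85,85,85,85],"delta_pos":[[0,-0.00125,0],[0,-0.00125,0],[0,-0.00125,0],[0,-0.00125,0],[0,-0.00125,0]],"turn":[0,0,0,0,0]}'
cat > cap.py <<'E'
from meas import *
import sys
tag=sys.argv[1]
s=env.get_state(); print(np.round(s['tcp_pos'],4),np.round(s['wrist_force'],2))
for c in ['side','top']:
    d=shot(c,c+tag+'.png'); P=cloud(d); hsv=cv2.cvtColor(d['pixels'],cv2.COLOR_RGB2HSV); H,S,V=[hsv[...,i].astype(int) for i in range(3)]
    roi=(P[...,0]>.5)&(P[...,0]<.66)&(P[...,1]>-.3)&(P[...,1]<.06)
    m=roi&(H>12)&(H<28)&(S>90)&(V>90)&(P[...,2]>.088)&(P[...,2]<.11)
    if m.sum()>5:
        mm=P[m]; n=cv2.minEnclosingCircle(mm[:,:2].astype(np.float32)); ce=np.argwhere(m).mean(0)
        A=np.c_[mm[:,:2]-mm[:,:2].mean(0),np.ones(len(mm))]; co=np.linalg.lstsq(A,mm[:,2],rcond=None)[0]
        print(c,'cap n',m.sum(),'px',np.round(ce,1),'ray',np.round(at_z(d,*ce,.096),4),'zmean',round(mm[:,2].mean(),4),'tilt deg',np.round(np.degrees(co[:2]),1))
E
python3 cap.py 3
python3 - <<'E'
import cv2
a=cv2.imread('pics/side3.png')[110:220,220:370]
cv2.imwrite('pics/crop4.png',cv2.resize(a,None,fx=5,fy=5,interpolation=cv2.INTER_CUBIC))
E
```

```text
clock: 4.27
tcp_pos: [0.5967, -0.3316, 0.0028]
orientation: [-0.0, 0.999, 0.038, -0.0]
wrist_force: [0.3, -0.5, 0.3]
finger_gap: 0.0852
clock: 4.68
tcp_pos: [0.5967, -0.3275, 0.0032]
orientation: [0.0, 0.999, 0.038, 0.0]
wrist_force: [0.2, -0.7, -0.3]
finger_gap: 0.0851
clock: 5.1
tcp_pos: [0.5963, -0.3228, 0.0033]
orientation: [0.0, 0.999, 0.038, 0.0]
wrist_force: [0.0, -2.0, 1.9]
finger_gap: 0.0847
clock: 5.52
tcp_pos: [0.5958, -0.3175, 0.0031]
orientation: [0.0, 0.999, 0.038, 0.0]
wrist_force: [0.5, -2.5, 1.4]
finger_gap: 0.0849
[ 0.5958 -0.3175  0.0031] [ 0.53 -2.47  1.41]
side cap n 126 px [169.2 298.1] ray [ 0.5866 -0.2053  0.096 ] zmean 0.0955 tilt deg [-1.6 -1.6]
top cap n 202 px [182.4 386. ] ray [ 0.587  -0.2102  0.096 ] zmean 0.0954 tilt deg [-0.8  1.6]
```

View pics/crop4.png

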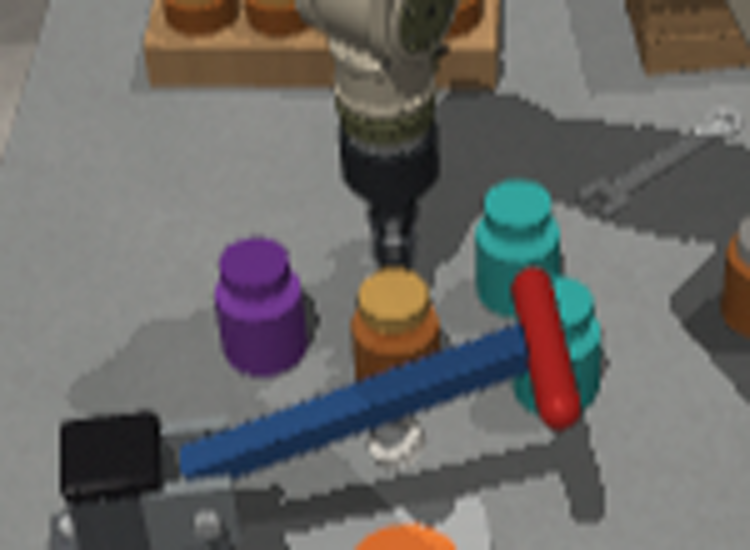

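The jar slides upright: the cap moved about 10 mm, its height didn't change, and the force is about 2 N. I'll continue gently.

```bash
python3 -m creep '{"hand":[85,85,85,85,85],"delta_pos":[[0,-0.00125,0],[0,-0.0015,0],[0,-0.0015,0],[0,-0.0018,0],[0,-0.0018,0]],"turn":[0,0,0,0,0]}'
python3 -m creep '{"hand":[85,85,85,85,85],"delta_pos":[[0,-0.002,0],[0,-0.002,0],[0,-0.002,0],[0,-0.002,0],[0,-0.002,0]],"turn":[0,0,0,0,0]}'
python3 -m creep '{"hand":[85,85,85,85,85],"delta_pos":[[0,-0.002,0],[0,-0.002,0],[0,-0.002,0],[0,-0.002,0],[0,-0.002,0]],"turn":[0,0,0,0,0]}'
python3 -m creep '{"hand":[85,85,85,85,85],"delta_pos":[[0,-0.002,0],[0,-0.002,0],[0,-0.002,0],[0,-0.002,0],[0,-0.002,0]],"turn":[0,0,0,0,0]}'
python3 cap.py 4
```

```text
clock: 6.03
tcp_pos: [0.5953, -0.3112, 0.0031]
orientation: [0.0, 0.999, 0.038, 0.0]
wrist_force: [0.7, -3.0, 1.2]
finger_gap: 0.0849
clock: 6.45
tcp_pos: [0.5947, -0.3031, 0.0031]
orientation: [0.0, 0.999, 0.038, -0.0]
wrist_force: [-0.9, -1.8, 1.2]
finger_gap: 0.085
clock: 6.87
tcp_pos: [0.5941, -0.2952, 0.0031]
orientation: [0.0, 0.999, 0.038, -0.0]
wrist_force: [0.6, -1.9, 0.9]
finger_gap: 0.0848
clock: 7.28
tcp_pos: [0.5935, -0.2872, 0.0031]
orientation: [0.0, 0.999, 0.038, 0.0]
wrist_force: [0.2, -3.1, 0.0]
finger_gap: 0.085
[ 0.5935 -0.2872  0.0031] [ 0.16 -3.12  0.01]
side cap n 131 px [175.  298.4] ray [ 0.5839 -0.1744  0.096 ] zmean 0.0952 tilt deg [ 0.2 -1. ]
top cap n 200 px [183.3 376.8] ray [ 0.5842 -0.1797  0.096 ] zmean 0.0956 tilt deg [ 0.2 -0.6]
```

```bash
python3 -m creep '{"hand":[85,85,85,85,85],"delta_pos":[[0,-0.002,0],[0,-0.002,0],[0,-0.002,0],[0,-0.002,0],[0,-0.002,0]],"turn":[0,0,0,0,0]}'
python3 -m creep '{"hand":[85,85,85,85,85],"delta_pos":[[0,-0.002,0],[0,-0.002,0],[0,-0.002,0],[0,-0.002,0],[0,-0.002,0]],"turn":[0,0,0,0,0]}'
python3 -m creep '{"hand":[85,85,85,85,85],"delta_pos":[[0,-0.002,0],[0,-0.002,0],[0,-0.002,0],[0,-0.002,0],[0,-0.002,0]],"turn":[0,0,0,0,0]}'
python3 -m creep '{"hand":[85,85,85,85,85],"delta_pos":[[0,-0.002,0],[0,-0.002,0],[0,-0.002,0],[0,-0.002,0],[0,-0.002,0]],"turn":[0,0,0,0,0]}'
python3 -m creep '{"hand":[85,85,85,85,85],"delta_pos":[[0,-0.002,0],[0,-0.002,0],[0,-0.002,0],[0,-0.002,0],[0,-0.002,0]],"turn":[0,0,0,0,0]}'
python3 -m creep '{"hand":[85,85,85,85,85],"delta_pos":[[0,-0.002,0],[0,-0.002,0],[0,-0.002,0],[0,-0.002,0],[0,-0.002,0]],"turn":[0,0,0,0,0]}'
python3 -m creep '{"hand":[85,85,85,85,85],"delta_pos":[[0,-0.002,0],[0,-0.002,0],[0,-0.002,0],[0,-0.002,0],[0,-0.002,0]],"turn":[0,0,0,0,0]}'
python3 -m creep '{"hand":[85,85,85,85,85],"delta_pos":[[0,-0.002,0],[0,-0.002,0],[0,-0.002,0],[0,-0.002,0],[0,-0.002,0]],"turn":[0,0,0,0,0]}'
python3 cap.py 5
python3 - <<'E'
import cv2
a=cv2.imread('pics/side5.png')[130:250,220:370]
b=cv2.imread('pics/top5.png')[120:240,280:430]
cv2.imwrite('pics/crop5.png',cv2.resize(cv2.hconcat([a,b]),(800,320),interpolation=cv2.INTER_CUBIC))
E
```

```text
clock: 7.8
tcp_pos: [0.5929, -0.2792, 0.0031]
orientation: [0.0, 0.999, 0.038, 0.0]
wrist_force: [-0.5, -1.4, 1.6]
finger_gap: 0.0849
clock: 8.22
tcp_pos: [0.5923, -0.2712, 0.0031]
orientation: [0.0, 0.999, 0.038, 0.0]
wrist_force: [0.4, -2.1, 1.5]
finger_gap: 0.085
clock: 8.63
tcp_pos: [0.5917, -0.2633, 0.0031]
orientation: [0.0, 0.999, 0.038, -0.0]
wrist_force: [-0.5, -1.9, 1.0]
finger_gap: 0.0847
clock: 9.05
tcp_pos: [0.5911, -0.2553, 0.0031]
orientation: [0.0, 0.999, 0.038, 0.0]
wrist_force: [0.3, -2.3, 0.5]
finger_gap: 0.0848
clock: 9.47
tcp_pos: [0.5905, -0.2473, 0.0031]
orientation: [0.0, 0.999, 0.038, 0.0]
wrist_force: [-0.7, -2.3, 0.0]
finger_gap: 0.0845
clock: 9.88
tcp_pos: [0.5899, -0.2393, 0.0031]
orientation: [0.0, 0.999, 0.038, -0.0]
wrist_force: [0.8, -1.9, 0.5]
finger_gap: 0.0849
clock: 10.3
tcp_pos: [0.5893, -0.2313, 0.0031]
orientation: [0.0, 0.999, 0.038, 0.0]
wrist_force: [-0.1, -2.9, 1.3]
finger_gap: 0.085
clock: 10.72
tcp_pos: [0.5887, -0.2234, 0.0031]
orientation: [0.0, 0.999, 0.038, 0.0]
wrist_force: [0.2, -2.3, -0.2]
finger_gap: 0.0851
[ 0.5887 -0.2234  0.0031] [ 0.16 -2.34 -0.22]
side cap n 18 px [182.7 296.6] ray [ 0.5881 -0.1349  0.096 ] zmean 0.0948 tilt deg [-11.7  23.6]
top cap n 199 px [184.8 357.7] ray [ 0.58   -0.1162  0.096 ] zmean 0.0957 tilt deg [-1.1 -0.8]
```

View pics/crop5.png

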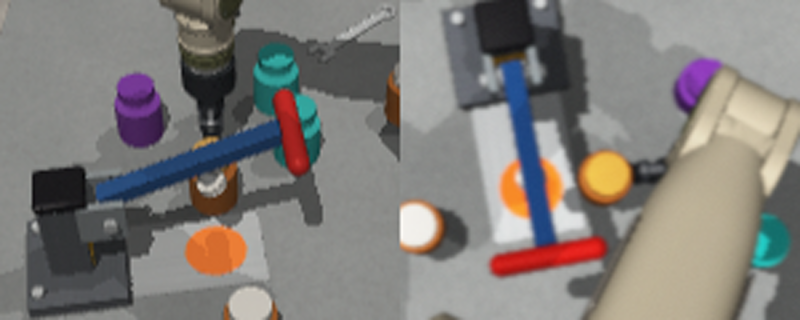

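```bash
python3 -m creep '{"hand":[85,85,85,85,85],"delta_pos":[[0,-0.002,0],[0,-0.002,0],[0,-0.002,0],[0,-0.002,0],[0,-0.002,0]],"turn":[0,0,0,0,0]}'
python3 -m creep '{"hand":[85,85,85,85,85],"delta_pos":[[0,-0.002,0],[0,-0.002,0],[0,-0.002,0],[0,-0.002,0],[0,-0.002,0]],"turn":[0,0,0,0,0]}'
python3 -m creep '{"hand":[85,85,85,85,85],"delta_pos":[[0,-0.002,0],[0,-0.002,0],[0,-0.002,0],[0,-0.002,0],[0,-0.002,0]],"turn":[0,0,0,0,0]}'
python3 -m creep '{"hand":[85,85,85,85,85],"delta_pos":[[0,-0.002,0],[0,-0.002,0],[0,-0.002,0],[0,-0.002,0],[0,-0.002,0]],"turn":[0,0,0,0,0]}'
python3 -m creep '{"hand":[85,85,85,85,85],"delta_pos":[[0,-0.002,0],[0,-0.002,0],[0,-0.002,0],[0,-0.002,0],[0,-0.002,0]],"turn":[0,0,0,0,0]}'
python3 -m creep '{"hand":[85,85,85,85,85],"delta_pos":[[0,-0.002,0],[0,-0.002,0],[0,-0.002,0],[0,-0.002,0],[0,-0.002,0]],"turn":[0,0,0,0,0]}'
python3 -m creep '{"hand":[85,85,85,85,85],"delta_pos":[[0,-0.002,0],[0,-0.002,0],[0,-0.002,0],[0,-0.002,0],[0,-0.002,0]],"turn":[0,0,0,0,0]}'
python3 cap.py 6
python3 - <<'E'
import cv2
a=cv2.imread('pics/side6.png')[150:250,240:360]
b=cv2.imread('pics/top6.png')[130:230,280:400]
cv2.imwrite('pics/crop6.png',cv2.resize(cv2.hconcat([a,b]),(800,333),interpolation=cv2.INTER_CUBIC))
E
```

```text
clock: 11.23
tcp_pos: [0.5881, -0.2154, 0.0031]
orientation: [0.0, 0.999, 0.038, 0.0]
wrist_force: [0.4, -2.4, 0.7]
finger_gap: 0.0849
clock: 11.65
tcp_pos: [0.5874, -0.2074, 0.0031]
orientation: [0.0, 0.999, 0.038, -0.0]
wrist_force: [-0.3, -1.1, -0.1]
finger_gap: 0.0851
clock: 12.07
tcp_pos: [0.5868, -0.1994, 0.0031]
orientation: [0.0, 0.999, 0.038, -0.0]
wrist_force: [1.2, -1.8, 1.1]
finger_gap: 0.0849
clock: 12.48
tcp_pos: [0.5863, -0.1915, 0.0031]
orientation: [0.0, 0.999, 0.038, 0.0]
wrist_force: [0.6, -2.7, 0.4]
finger_gap: 0.085
clock: 12.9
tcp_pos: [0.5856, -0.1835, 0.0031]
orientation: [0.0, 0.999, 0.038, 0.0]
wrist_force: [0.1, -3.2, 0.8]
finger_gap: 0.0848
clock: 13.32
tcp_pos: [0.585, -0.1755, 0.0031]
orientation: [0.0, 0.999, 0.038, 0.0]
wrist_force: [0.0, -3.2, 0.9]
finger_gap: 0.0852
clock: 13.73
tcp_pos: [0.5844, -0.1675, 0.0031]
orientation: [0.0, 0.999, 0.038, 0.0]
wrist_force: [0.4, -1.8, 0.5]
finger_gap: 0.0852
[ 0.5844 -0.1675  0.0031] [ 0.43 -1.84  0.55]
side cap n 26 px [199.7 301.1] ray [ 0.5671 -0.053   0.096 ] zmean 0.0948 tilt deg [-2.5  0.9]
top cap n 183 px [186.4 341.5] ray [ 0.5752 -0.0624  0.096 ] zmean 0.0957 tilt deg [0.1 0.6]
```

View pics/crop6.png

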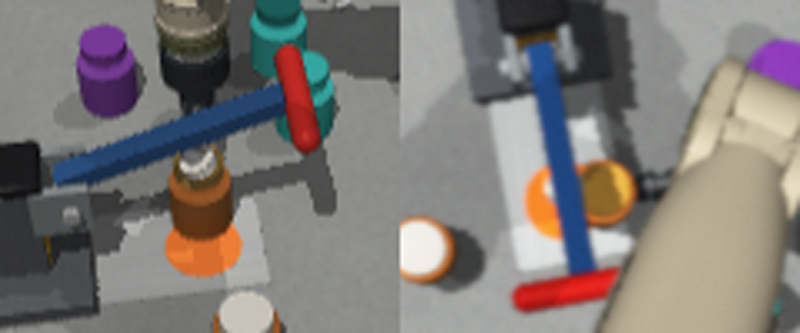

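```bash
cat > base.py <<'E'
from meas import *
from scipy.optimize import minimize
d=shot('side'); px=d['pixels'].astype(int); P=cloud(d)
for c in range(294,308,2):
    print(c,[tuple(px[r,c]) for r in range(214,226)])
# disc bottom edge
for c in (296,300,304):
    col=px[:,c]; rows=[r for r in range(215,250) if col[r,0]>190 and 60<col[r,1]<150 and col[r,2]<90]
    print('disc rows',c,rows[0],rows[-1],np.round(at_z(d,rows[0]-.5,c,0),4),np.round(at_z(d,rows[-1]+.5,c,0),4))
print('proj jar hyp',[np.round(proj(d,(0.5755,y+.034,0)),2).tolist() for y in (-.064,-.06,-.056,-.052)])
E
python3 base.py
```

```text
294 [(np.int64(87), np.int64(53), np.int64(26)), (np.int64(89), np.int64(54), np.int64(28)), (np.int64(88), np.int64(51), np.int64(24)), (np.int64(91), np.int64(50), np.int64(21)), (np.int64(91), np.int64(48), np.int64(19)), (np.int64(91), np.int64(48), np.int64(19)), (np.int64(135), np.int64(70), np.int64(29)), (np.int64(198), np.int64(100), np.int64(42)), (np.int64(215), np.int64(108), np.int64(46)), (np.int64(215), np.int64(108), np.int64(46)), (np.int64(215), np.int64(108), np.int64(46)), (np.int64(224), np.int64(115), np.int64(49))]
296 [(np.int64(91), np.int64(53), np.int64(26)), (np.int64(92), np.int64(52), np.int64(23)), (np.int64(94), np.int64(51), np.int64(21)), (np.int64(93), np.int64(50), np.int64(21)), (np.int64(94), np.int64(51), np.int64(21)), (np.int64(94), np.int64(50), np.int64(21)), (np.int64(94), np.int64(51), np.int64(21)), (np.int64(129), np.int64(66), np.int64(27)), (np.int64(189), np.int64(95), np.int64(39)), (np.int64(216), np.int64(108), np.int64(47)), (np.int64(224), np.int64(114), np.int64(49)), (np.int64(236), np.int64(125), np.int64(54))]
298 [(np.int64(
[... 2292 characters left out ...]
nt64(82), np.int64(45), np.int64(18)), (np.int64(81), np.int64(44), np.int64(16)), (np.int64(81), np.int64(44), np.int64(17)), (np.int64(135), np.int64(68), np.int64(28)), (np.int64(216), np.int64(110), np.int64(48)), (np.int64(236), np.int64(126), np.int64(55)), (np.int64(236), np.int64(126), np.int64(54)), (np.int64(236), np.int64(125), np.int64(54)), (np.int64(235), np.int64(125), np.int64(54))]
disc rows 296 223 231 [ 0.5885 -0.0267  0.    ] [0.5859 0.0142 0.    ]
disc rows 300 223 232 [ 0.5739 -0.0269  0.    ] [0.5713 0.0184 0.    ]
disc rows 304 222 231 [ 0.5596 -0.0318  0.    ] [0.5573 0.0137 0.    ]
proj jar hyp [[221.83, 299.62], [222.69, 299.56], [223.56, 299.49], [224.43, 299.43]]
```

```bash
python3 -m creep '{"hand":[85,85,85,85,85],"delta_pos":[[0,-0.002,0],[0,-0.002,0],[0,-0.002,0],[0,-0.002,0],[0,-0.002,0]],"turn":[0,0,0,0,0]}'
python3 -m creep '{"hand":[85,85,85,85,85],"delta_pos":[[0,-0.002,0],[0,-0.002,0],[0,-0.002,0],[0,-0.002,0],[0,-0.002,0]],"turn":[0,0,0,0,0]}'
python3 -m creep '{"hand":[85,85,85,85,85],"delta_pos":[[0,-0.002,0],[0,-0.002,0],[0,-0.002,0],[0,-0.002,0],[0,-0.002,0]],"turn":[0,0,0,0,0]}'
python3 -m creep '{"hand":[85,85,85,85,85],"delta_pos":[[0,-0.002,0],[0,-0.002,0],[0,-0.002,0],[0,-0.0015,0],[0,-0.001,0]],"turn":[0,0,0,0,0]}'
cat > base2.py <<'E'
from meas import *
import sys
from scipy.optimize import least_squares
s=env.get_state(); print(np.round(s['tcp_pos'],4))
d=shot('side','side%s.png'%sys.argv[1]); px=d['pixels'].astype(float)
jr=[];dr=[]
for c in range(290,312):
    col=px[205:245,c]; org=(col[:,0]>195)&(col[:,1]<160)&(col[:,2]<100)
    i=np.nonzero(org)[0]
    if len(i)<2: continue
    # jar/disc edge subpixel by red midlevel
    a=i[0]; lo,hi=col[max(a-5,0):a-2,0].mean(),col[a+1 if a+1<=i[-1] else a,0]; mid=(lo+hi)/2
    k=a
    while col[k-1,0]>mid: k-=1
    e=k-1+(mid-col[k-1,0])/(col[k,0]-col[k-1,0]); jr.append((205+e,c))
    b=i[-1]; hi=px[205+b,c]; lo=col[b+3]; sat=lambda v:v[0]-v[2]; mid=(sat(hi)+sat(lo))/2; k=b
    while sat(col[k+1])>mid: k+=1
    e=k+(sat(col[k])-mid)/(sat(col[k])-sat(col[k+1])); dr.append((205+e,c))
J=np.array([at_z(d,r,c,0)[:2] for r,c in jr]); D=np.array([at_z(d,r,c,0)[:2] for r,c in dr])
f=lambda Q,R:least_squares(lambda p:np.hypot(*(Q-p).T)-R,Q.mean(0)-[0,R],loss='soft_l1',f_scale=.001)
a,b=f(J,.034),f(D,.042)
print('jar base',np.round(a.x,4),'rms',np.sqrt((a.fun**2).mean()).round(4),'disc',np.round(b.x,4),np.sqrt((b.fun**2).mean()).round(4),'need',np.round(b.x-a.x,4),len(J))
a=cv2.imread('pics/side%s.png'%sys.argv[1])[160:250,255:345]
dt=shot('top','top%s.png'%sys.argv[1]); b=cv2.imread('pics/top%s.png'%sys.argv[1])[140:230,285:375]
cv2.imwrite('pics/c_%s.png'%sys.argv[1],cv2.resize(cv2.hconcat([a,b]),(800,400),interpolation=cv2.INTER_CUBIC))
E
python3 base2.py 7; python3 cap.py 7b
```

```text
clock: 14.3
tcp_pos: [0.5838, -0.1596, 0.0031]
orientation: [0.0, 0.999, 0.038, 0.0]
wrist_force: [0.5, -1.5, 1.0]
finger_gap: 0.0848
clock: 14.72
tcp_pos: [0.5832, -0.1516, 0.0031]
orientation: [0.0, 0.999, 0.038, 0.0]
wrist_force: [0.3, -2.6, 0.5]
finger_gap: 0.0847
clock: 15.13
tcp_pos: [0.5826, -0.1436, 0.0031]
orientation: [0.0, 0.999, 0.038, 0.0]
wrist_force: [0.5, -2.1, 0.8]
finger_gap: 0.0848
clock: 15.55
tcp_pos: [0.5821, -0.1368, 0.0031]
orientation: [0.0, 0.999, 0.038, 0.0]
wrist_force: [0.4, -1.7, -0.7]
finger_gap: 0.0848
[ 0.5821 -0.1368  0.0031]
jar base [ 0.5726 -0.0329] rms 0.0016 disc [ 0.5716 -0.0224] 0.0005 need [-0.001   0.0106] 22
[ 0.582  -0.1367  0.0031] [ 0.01 -0.79  0.82]
side cap n 125 px [206.9 299.1] ray [ 0.572  -0.0197  0.096 ] zmean 0.0952 tilt deg [-0.8 -3.2]
top cap n 52 px [186.4 336.5] ray [ 0.5754 -0.0457  0.096 ] zmean 0.0958 tilt deg [-1.2  2.8]
```

View pics/c_7.png

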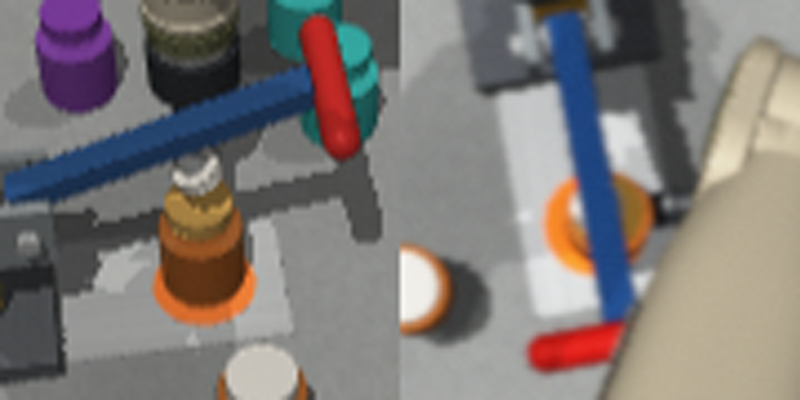

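```bash
python3 -m creep '{"hand":[85,85,85,85,85],"delta_pos":[[0,-0.00125,0],[0,-0.00175,0],[0,-0.002,0],[0,-0.002,0],[0,-0.00175,0]],"turn":[0,0,0,0,0]}'
python3 base2.py 8
python3 - <<'E'
from meas import *
d=shot('top'); px=d['pixels']; hsv=cv2.cvtColor(px,cv2.COLOR_RGB2HSV)
# top view: disc outline fit on left visible edge; jar glass outline
a=cv2.resize(px[165:215,300:360],None,fx=12,fy=12,interpolation=cv2.INTER_NEAREST)
a=cv2.cvtColor(a,cv2.COLOR_RGB2BGR)
def circ(ctr,R,z,col):
    for t in np.linspace(0,2*np.pi,200):
        r,c=proj(d,(ctr[0]+R*np.cos(t),ctr[1]+R*np.sin(t),z)); p=(int((c-300+.5)*12),int((r-165+.5)*12))
        cv2.circle(a,p,1,col,-1)
circ((.573,-.0205),.042,0,(255,0,0)); t=env.get_state()['tcp_pos']; jc=(t[0]-.0765*.1075,t[1]+.1072)
print(jc); circ(jc,.034,.066,(0,255,0)); circ(jc,.027,.096,(0,255,255)); circ((.573,-.0205),.019,.135,(255,0,255))
cv2.imwrite('pics/ov8.png',a)
E
```

```text
clock: 16.17
tcp_pos: [0.5815, -0.1298, 0.0031]
orientation: [0.0, 0.999, 0.038, 0.0]
wrist_force: [0.4, -1.1, -0.5]
finger_gap: 0.0847
[ 0.5815 -0.1298  0.0031]
jar base [ 0.5724 -0.0268] rms 0.0021 disc [ 0.5716 -0.0223] 0.0005 need [-0.0008  0.0046] 19
(np.float64(0.5732714774041668), np.float64(-0.0224344472418095))
```

View pics/ov8.png

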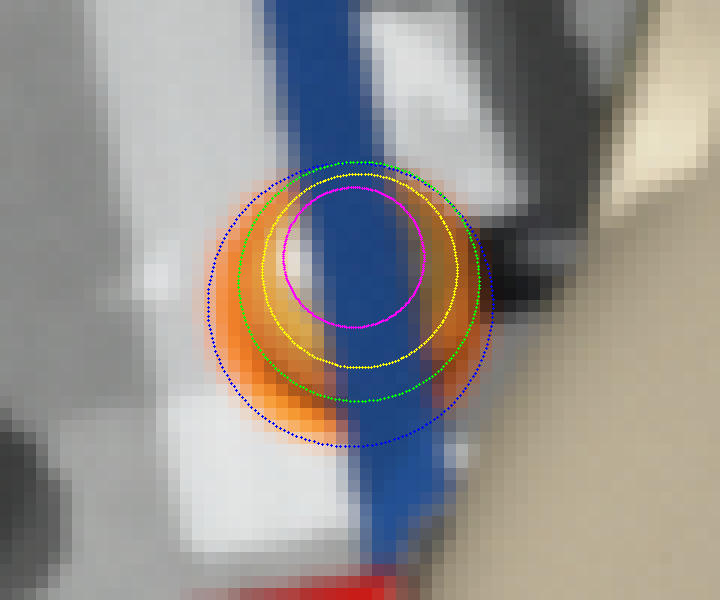

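View pics/c_8.png

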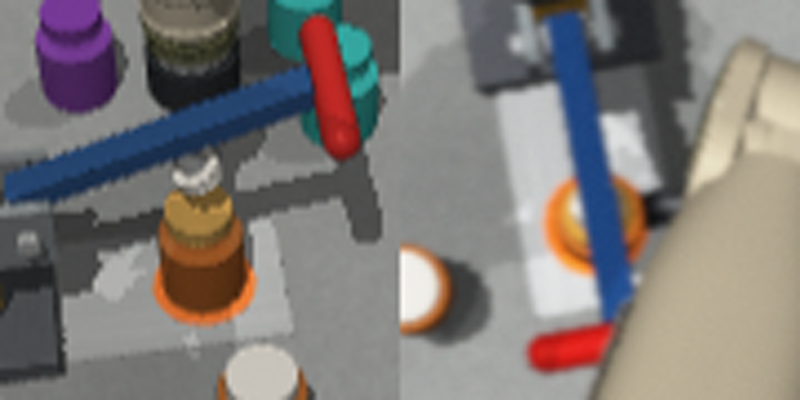

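```bash
python3 -m creep '{"hand":[85,85,85,85,85],"delta_pos":[[0,-0.00125,0],[0,-0.00125,0],[0,-0.001,0],[0,-0.0005,0],[0,0,0]],"turn":[0,0,0,0,0]}'
python3 base2.py 9
cat > ov.py <<'E'
from meas import *
import sys
jc=eval(sys.argv[2]); dc=eval(sys.argv[3]); cam=sys.argv[4]
d=shot(cam); px=d['pixels']; r0,c0={'side':(185,270),'top':(165,300)}[cam]
a=cv2.cvtColor(cv2.resize(px[r0:r0+50,c0:c0+60],None,fx=12,fy=12,interpolation=cv2.INTER_NEAREST),cv2.COLOR_RGB2BGR)
def circ(ctr,R,z,col):
    for t in np.linspace(0,2*np.pi,200):
        r,c=proj(d,(ctr[0]+R*np.cos(t),ctr[1]+R*np.sin(t),z)); cv2.circle(a,(int((c-c0+.5)*12),int((r-r0+.5)*12)),1,col,-1)
circ(dc,.042,0,(255,0,0)); circ(jc,.034,0,(0,255,0)); circ(jc,.034,.066,(0,255,0)); circ(jc,.027,float(sys.argv[5]) if len(sys.argv)>5 else .096,(0,255,255))
cv2.imwrite('pics/ov_%s.png'%sys.argv[1],a)
E
python3 ov.py 9s '(0.5722,-0.0223)' '(0.5717,-0.0223)' side
```

```text
clock: 16.73
tcp_pos: [0.5813, -0.1267, 0.0031]
orientation: [0.0, 0.999, 0.038, 0.0]
wrist_force: [0.5, -2.0, -0.1]
finger_gap: 0.0851
[ 0.5813 -0.1267  0.0031]
jar base [ 0.5721 -0.0241] rms 0.0031 disc [ 0.5717 -0.0223] 0.0005 need [-0.0004  0.0017] 10
```

View pics/ov_9s.png

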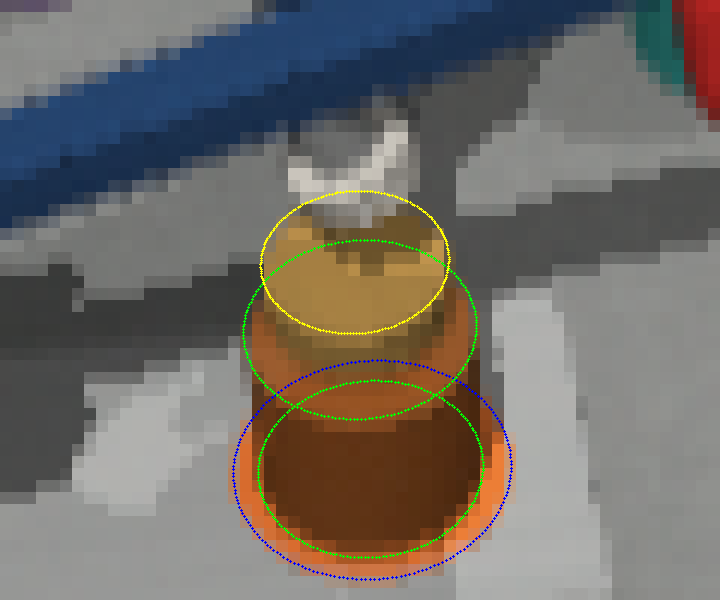

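The jar is centred on the disc to about 2 mm; the overlay rings match. I'll back the hand off along the bench, then rise and close the fingers.

```bash
python3 -m creep '{"hand":[85,85,85,85,85],"delta_pos":[[0,0.002,0],[0,0.004,0],[0,0.01,0],[0,0.02,0],[0,0.025,0]],"turn":[0,0,0,0,0]}'
python3 -m creep '{"hand":[85,85,85,85,85],"delta_pos":[[0,0.02,0],[0,0.01,-0.02],[0,0,-0.04],[0,0,-0.05],[0,0,-0.05]],"turn":[0,0,0,0,0]}'
python3 -m creep '{"hand":[0,0,0,0,0],"delta_pos":[[0,0,-0.05],[0,0,-0.05],[0,0,-0.05],[0,0,-0.04],[0,0,-0.02]],"turn":[0,0,0,-0.5,-0.6]}' 30
python3 base2.py 10
python3 ov.py 10s '(0.5722,-0.0223)' '(0.5717,-0.0223)' side
python3 ov.py 10t '(0.5722,-0.0215)' '(0.5725,-0.0210)' top
```

```text
clock: 17.3
tcp_pos: [0.5849, -0.1759, 0.003]
orientation: [-0.0, 0.999, 0.039, -0.0]
wrist_force: [-0.6, -0.1, 0.3]
finger_gap: 0.0854
clock: 17.72
tcp_pos: [0.5858, -0.2008, 0.1314]
orientation: [-0.001, 0.999, 0.037, -0.001]
wrist_force: [0.8, -0.3, 0.3]
finger_gap: 0.0852
clock: 18.13
tcp_pos: [0.5878, -0.2014, 0.3047]
orientation: [0.002, 0.996, 0.086, 0.003]
wrist_force: [0.4, -0.9, 0.4]
finger_gap: 0.0248
[ 0.5878 -0.2014  0.3047]
jar base [ 0.572  -0.0241] rms 0.0033 disc [ 0.5717 -0.0223] 0.0005 need [-0.0004  0.0018] 10
```

View pics/ov_10s.png

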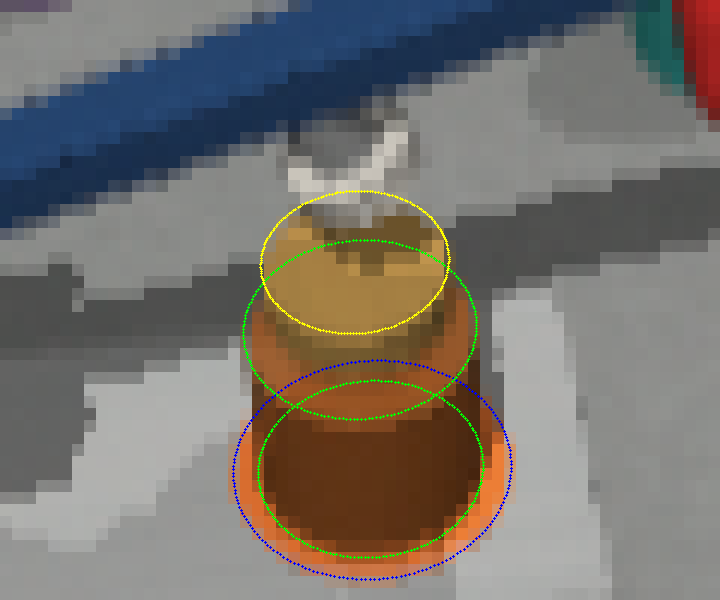

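View pics/ov_10t.png

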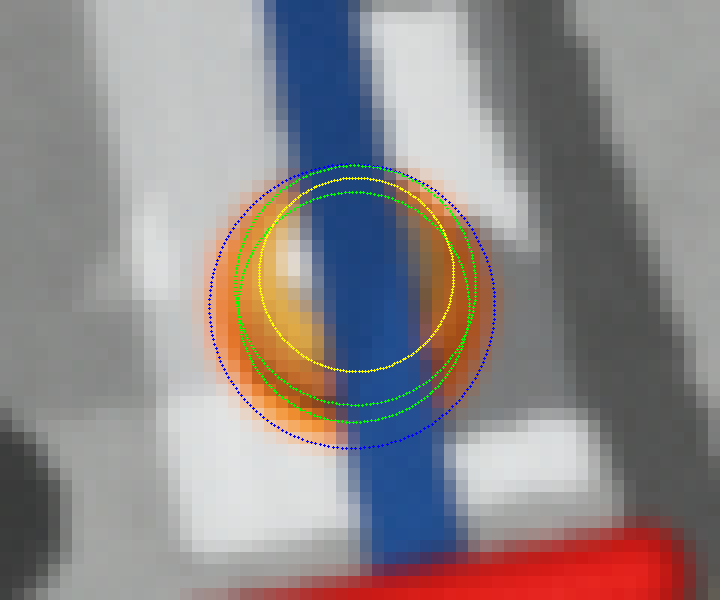

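```bash
python3 -m creep '{"hand":[0,0,0,0,0],"delta_pos":[[-0.012,-0.025,0],[-0.02,-0.045,0],[-0.02,-0.045,0],[-0.02,-0.045,0],[-0.02,-0.035,0]],"turn":[0,0,0,0,0]}'
python3 -m creep '{"hand":[0,0,0,0,0],"delta_pos":[[-0.01,-0.02,0.01],[-0.005,-0.01,0.02],[0,0,0.015],[0,0,0],[0,0,0]],"turn":[0,0,0,0,0]}'
python3 - <<'E'
from meas import *
s=env.get_state(); t=np.array(s['tcp_pos']); Rm=rot(s['orientation']); print(np.round(t,4),np.degrees(np.arctan2(Rm[1,0],Rm[0,0])),np.round(s['joint_pos'],3))
tgt=np.array([.4725,-.0389,.25]); print('err tool frame units',np.round(((tgt-t)@Rm)/.8,4))
d=shot('side','side11.png'); P=cloud(d); hsv=cv2.cvtColor(d['pixels'],cv2.COLOR_RGB2HSV); H,S,V=[hsv[...,i].astype(int) for i in range(3)]
m=((H<5)|(H>175))&(S>170)&(V>90)&(abs(P[...,0]-.47)<.06)&(P[...,2]>.1)&(abs(P[...,1])<.15); print('handle',P[m].mean(0),np.percentile(P[m],[2,98],axis=0))
a=cv2.imread('pics/side11.png')[80:240,230:400]; cv2.imwrite('pics/c11.png',cv2.resize(a,None,fx=3.5,fy=3.5,interpolation=cv2.INTER_CUBIC))
E
```

```text
clock: 18.75
tcp_pos: [0.4851, -0.0565, 0.2966]
orientation: [-0.001, 0.996, 0.085, -0.002]
wrist_force: [0.1, -0.0, 0.2]
finger_gap: 0.0001
clock: 19.17
tcp_pos: [0.4705, -0.0366, 0.2613]
orientation: [-0.001, 0.996, 0.086, -0.002]
wrist_force: [0.0, 0.0, 0.5]
finger_gap: -0.0001
[ 0.4705 -0.0366  0.2613] 9.819819095454108 [-0.248  0.111 -0.163  1.3   -0.     2.722]
err tool frame units [0.002  0.0033 0.0141]
handle [ 0.46999571 -0.01558068  0.22556562] [[ 0.45096556 -0.09031182  0.21582551]
 [ 0.49038903  0.02934236  0.2310585 ]]
```

View pics/c11.png

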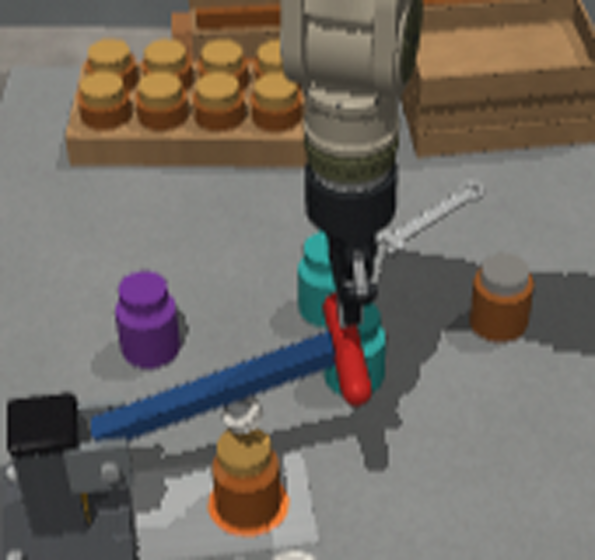

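```bash
python3 -m creep '{"hand":[0,0,0,0,0],"delta_pos":[[0.002,0.0033,0.006],[0,0,0.008],[0,0,0.006],[0,0,0.004],[0,0,0.003]],"turn":[0,0,0,0,0]}'
python3 -m creep '{"hand":[0,0,0,0,0],"delta_pos":[[-0.001,0,0.003],[-0.001,0,0.003],[-0.001,0,0.003],[-0.001,0,0.003],[-0.001,0,0.003]],"turn":[0,0,0,0,0]}'
python3 -m creep '{"hand":[0,0,0,0,0],"delta_pos":[[-0.001,0,0.003],[-0.001,0,0.003],[-0.001,0,0.003],[-0.001,0,0.003],[-0.001,0,0.003]],"turn":[0,0,0,0,0]}'
python3 - <<'E'
from meas import *
s=env.get_state(); print(np.round(s['tcp_pos'],4),np.round(s['wrist_force'],2))
d=shot('side','side12.png'); a=cv2.imread('pics/side12.png')[80:240,230:400]; cv2.imwrite('pics/c12.png',cv2.resize(a,None,fx=3.5,fy=3.5,interpolation=cv2.INTER_CUBIC))
E
```

```text
clock: 19.63
tcp_pos: [0.4735, -0.0391, 0.2408]
orientation: [-0.0, 0.996, 0.086, -0.0]
wrist_force: [-0.1, -0.1, -0.7]
finger_gap: 0.0
clock: 20.05
tcp_pos: [0.4694, -0.0398, 0.2295]
orientation: [0.0, 0.996, 0.086, -0.0]
wrist_force: [-3.5, -1.0, 3.9]
finger_gap: 0.0001
clock: 20.47
tcp_pos: [0.4657, -0.0404, 0.2172]
orientation: [0.0, 0.996, 0.086, -0.0]
wrist_force: [-3.2, -0.5, 5.2]
finger_gap: 0.0001
[ 0.4657 -0.0404  0.2172] [-3.18 -0.49  5.25]
```

View pics/c12.png

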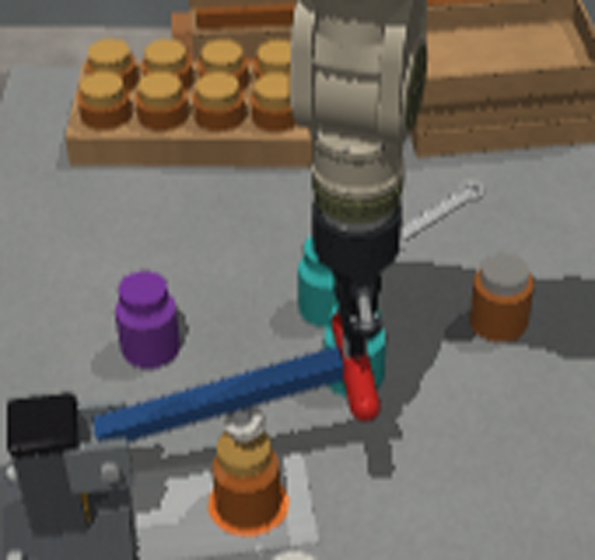

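```bash
python3 -m creep '{"hand":[0,0,0,0,0],"delta_pos":[[-0.0013,0,0.0037],[-0.0013,0,0.0037],[-0.0013,0,0.0037],[-0.0013,0,0.0037],[-0.0013,0,0.0037]],"turn":[0,0,0,0,0]}'
python3 -m creep '{"hand":[0,0,0,0,0],"delta_pos":[[-0.001,0,0.0037],[-0.001,0,0.0037],[-0.001,0,0.0037],[-0.001,0,0.0037],[-0.001,0,0.0037]],"turn":[0,0,0,0,0]}'
python3 -m creep '{"hand":[0,0,0,0,0],"delta_pos":[[-0.0005,0,0.0037],[-0.0005,0,0.0037],[-0.0005,0,0.0037],[-0.0005,0,0.0037],[-0.0005,0,0.0037]],"turn":[0,0,0,0,0]}'
python3 - <<'E'
from meas import *
s=env.get_state(); print(np.round(s['tcp_pos'],4),np.round(s['wrist_force'],2))
d=shot('side','side13.png'); a=cv2.imread('pics/side13.png')[80:240,230:400]; cv2.imwrite('pics/c13.png',cv2.resize(a,None,fx=3.5,fy=3.5,interpolation=cv2.INTER_CUBIC))
E
```

```text
clock: 20.93
tcp_pos: [0.461, -0.0412, 0.2025]
orientation: [-0.0, 0.996, 0.086, 0.0]
wrist_force: [-1.1, 0.6, 3.7]
finger_gap: 0.0002
clock: 21.35
tcp_pos: [0.4572, -0.0419, 0.1877]
orientation: [-0.0, 0.996, 0.086, 0.001]
wrist_force: [0.3, 1.1, 3.1]
finger_gap: 0.0
clock: 21.77
tcp_pos: [0.4544, -0.0424, 0.1727]
orientation: [0.0, 0.996, 0.086, -0.0]
wrist_force: [-2.2, 0.0, 10.5]
finger_gap: 0.0001
[ 0.4544 -0.0424  0.1727] [-2.190e+00  1.000e-02  1.052e+01]
```

View pics/c13.png

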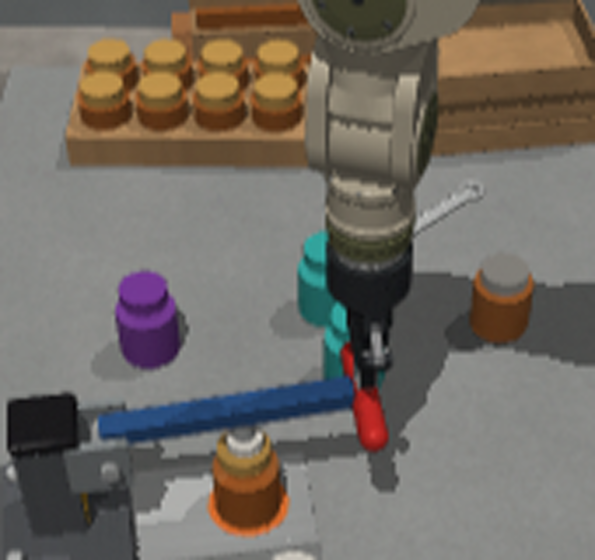

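```bash
python3 -m creep '{"hand":[0,0,0,0,0],"delta_pos":[[-0.0003,0,0.003],[-0.0003,0,0.003],[-0.0003,0,0.003],[-0.0003,0,0.003],[-0.0003,0,0.003]],"turn":[0,0,0,0,0]}'
python3 -m creep '{"hand":[0,0,0,0,0],"delta_pos":[[0,0,0.0015],[0,0,0.0015],[0,0,0.001],[0,0,0.001],[0,0,0]],"turn":[0,0,0,0,0]}'
python3 - <<'E'
from meas import *
s=env.get_state(); print(np.round(s['tcp_pos'],4),np.round(s['wrist_force'],2))
E
```

```text
clock: 22.23
tcp_pos: [0.4528, -0.0427, 0.1615]
orientation: [0.0, 0.996, 0.086, -0.001]
wrist_force: [-4.9, -0.4, 12.5]
finger_gap: -0.0
clock: 22.65
tcp_pos: [0.4524, -0.0427, 0.1577]
orientation: [0.0, 0.996, 0.086, -0.001]
wrist_force: [-6.7, 0.0, 12.9]
finger_gap: -0.0002
[ 0.4524 -0.0427  0.1577] [-6.69  0.   12.93]
```

```bash
python3 -m creep '{"hand":[0,0,0,0,0],"delta_pos":[[0,0,0.001],[0,0,0.0005],[0,0,0.0005],[0,0,0],[0,0,0]],"turn":[0,0,0,0,0]}'
python3 -m creep '{"hand":[0,0,0,0,0],"delta_pos":[[0,0,0.0005],[0,0,0.0005],[0,0,0],[0,0,0],[0,0,0]],"turn":[0,0,0,0,0]}'
```

```text
clock: 23.07
tcp_pos: [0.4523, -0.0427, 0.1565]
orientation: [0.001, 0.996, 0.086, -0.001]
wrist_force: [-7.2, -0.9, 17.7]
finger_gap: -0.0001
clock: 23.48
tcp_pos: [0.4523, -0.0427, 0.1563]
orientation: [0.001, 0.996, 0.086, -0.001]
wrist_force: [-9.3, 0.1, 21.2]
finger_gap: 0.0002
```

```bash
python3 -m creep '{"hand":[0,0,0,0,0],"delta_pos":[[0,0,0.0005],[0,0,0.0005],[0,0,0],[0,0,0],[0,0,0]],"turn":[0,0,0,0,0]}'
python3 - <<'E'
from meas import *
d=shot('side','side14.png'); a=cv2.imread('pics/side14.png')[140:240,230:360]; cv2.imwrite('pics/c14.png',cv2.resize(a,None,fx=5,fy=5,interpolation=cv2.INTER_CUBIC))
P=cloud(d); hsv=cv2.cvtColor(d['pixels'],cv2.COLOR_RGB2HSV); H,S,V=[hsv[...,i].astype(int) for i in range(3)]
m=((H<5)|(H>175))&(S>170)&(V>90)&(abs(P[...,0]-.455)<.06)&(P[...,2]>.1)&(abs(P[...,1]+.04)<.1); print('handle top z',np.percentile(P[m][:,2],[50,90,98]))
E
```

```text
clock: 23.9
tcp_pos: [0.4523, -0.0428, 0.156]
orientation: [0.001, 0.996, 0.086, -0.001]
wrist_force: [-11.8, -0.6, 25.4]
finger_gap: 0.0
handle top z [0.14238635 0.14583624 0.14711674]
```

View pics/c14.png

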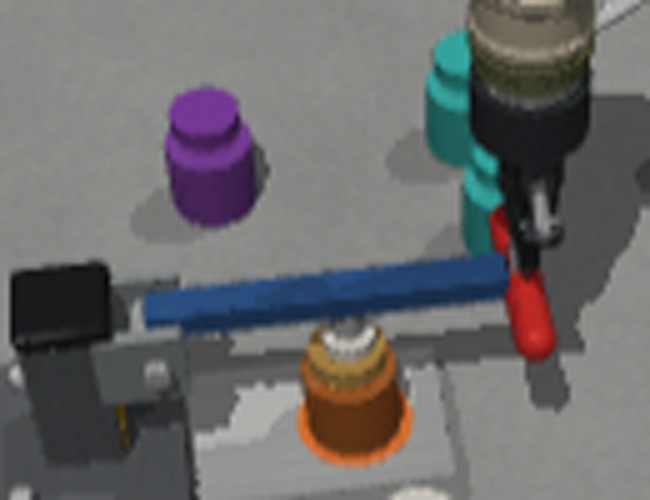

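The handle centre is at 0.132 m, which is the stop, and the gold cap is down with no neck showing. Now I'll ease the handle up slowly, keeping contact.

```bash
python3 -m creep '{"hand":[0,0,0,0,0],"delta_pos":[[0,0,-0.0025],[0.0002,0,-0.0025],[0.0002,0,-0.0025],[0.0002,0,-0.003],[0.0002,0,-0.003]],"turn":[0,0,0,0,0]}'
python3 -m creep '{"hand":[0,0,0,0,0],"delta_pos":[[0.0003,0,-0.003],[0.0003,0,-0.003],[0.0004,0,-0.003],[0.0004,0,-0.003],[0.0005,0,-0.003]],"turn":[0,0,0,0,0]}'
python3 -m creep '{"hand":[0,0,0,0,0],"delta_pos":[[0.0005,0,-0.003],[0.0005,0,-0.003],[0.0006,0,-0.003],[0.0006,0,-0.003],[0.0006,0,-0.003]],"turn":[0,0,0,0,0]}'
python3 -m creep '{"hand":[0,0,0,0,0],"delta_pos":[[0.0007,0,-0.003],[0.0007,0,-0.003],[0.0007,0,-0.003],[0.0008,0,-0.003],[0.0008,0,-0.003]],"turn":[0,0,0,0,0]}'
python3 -m creep '{"hand":[0,0,0,0,0],"delta_pos":[[0.0008,0,-0.003],[0.0009,0,-0.003],[0.0009,0,-0.003],[0.0009,0,-0.003],[0.001,0,-0.003]],"turn":[0,0,0,0,0]}'
python3 -m creep '{"hand":[0,0,0,0,0],"delta_pos":[[0.001,0,-0.003],[0.001,0,-0.003],[0.001,0,-0.003],[0.0011,0,-0.003],[0.0011,0,-0.003]],"turn":[0,0,0,0,0]}'
```

```text
clock: 24.37
tcp_pos: [0.4537, -0.0425, 0.1646]
orientation: [0.0, 0.996, 0.086, -0.001]
wrist_force: [-3.1, -0.3, 4.1]
finger_gap: -0.0003
clock: 24.78
tcp_pos: [0.4558, -0.0421, 0.1769]
orientation: [-0.0, 0.996, 0.086, -0.0]
wrist_force: [-3.8, -0.8, 4.9]
finger_gap: -0.0
clock: 25.2
tcp_pos: [0.4582, -0.0417, 0.189]
orientation: [-0.0, 0.996, 0.086, 0.0]
wrist_force: [-1.9, 0.2, 3.4]
finger_gap: -0.0003
clock: 25.62
tcp_pos: [0.4613, -0.0412, 0.201]
orientation: [-0.0, 0.996, 0.086, 0.0]
wrist_force: [-0.7, 1.3, 3.1]
finger_gap: 0.0001
clock: 26.03
tcp_pos: [0.4649, -0.0405, 0.213]
orientation: [-0.0, 0.996, 0.086, 0.0]
wrist_force: [1.1, 1.2, 2.4]
finger_gap: -0.0001
clock: 26.45
tcp_pos: [0.4687, -0.04, 0.2249]
orientation: [0.0, 0.996, 0.086, 0.0]
wrist_force: [1.9, -0.0, 1.0]
finger_gap: 0.0001
```

```bash
python3 -m creep '{"hand":[0,0,0,0,0],"delta_pos":[[0.0006,0,-0.002],[0.0006,0,-0.002],[0.0006,0,-0.002],[0.0006,0,-0.002],[0.0006,0,-0.002]],"turn":[0,0,0,0,0]}'
python3 -m creep '{"hand":[0,0,0,0,0],"delta_pos":[[0.0004,0,-0.0015],[0.0004,0,-0.0015],[0.0004,0,-0.0015],[0.0004,0,-0.0015],[0.0004,0,-0.0015]],"turn":[0,0,0,0,0]}'
python3 -m creep '{"hand":[0,0,0,0,0],"delta_pos":[[0,0,-0.0015],[0,0,-0.0015],[0,0,-0.0015],[0,0,-0.002],[0,0,-0.002]],"turn":[0,0,0,0,0]}'
python3 -m creep '{"hand":[0,0,0,0,0],"delta_pos":[[0,0,-0.01],[0,0,-0.02],[0,0,-0.03],[0,0,-0.02],[0,0,0]],"turn":[0,0,0,0,0]}'
python3 - <<'E'
from meas import *
s=env.get_state(); print(np.round(s['tcp_pos'],4),np.round(s['wrist_force'],2))
for c in ['side','top']:
    d=shot(c,c+'15.png'); P=cloud(d); hsv=cv2.cvtColor(d['pixels'],cv2.COLOR_RGB2HSV); H,S,V=[hsv[...,i].astype(int) for i in range(3)]
    m=((H<5)|(H>175))&(S>170)&(V>90)&(abs(P[...,0]-.47)<.06)&(P[...,2]>.1)&(abs(P[...,1]+.04)<.1); print(c,'handle',np.round(P[m].mean(0),4),'z98',np.percentile(P[m][:,2],98).round(4))
    m=(H>12)&(H<28)&(S>90)&(V>90)&(P[...,2]>.06)&(P[...,2]<.11)&(np.hypot(P[...,0]-.572,P[...,1]+.022)<.035); print(c,'cap z',np.percentile(P[m][:,2],[50,80,95]).round(4),m.sum())
a=cv2.imread('pics/side15.png')[140:240,230:360]; cv2.imwrite('pics/c15.png',cv2.resize(a,None,fx=5,fy=5,interpolation=cv2.INTER_CUBIC))
E
python3 base2.py 16; python3 ov.py 16s '(0.5722,-0.0223)' '(0.5717,-0.0223)' side .0885
```

```text
clock: 26.87
tcp_pos: [0.4709, -0.0396, 0.2328]
orientation: [0.0, 0.996, 0.086, -0.0]
wrist_force: [1.3, -0.0, 2.3]
finger_gap: -0.0003
clock: 27.28
tcp_pos: [0.4724, -0.0392, 0.2387]
orientation: [0.0, 0.996, 0.086, -0.0]
wrist_force: [0.6, 0.2, 1.3]
finger_gap: 0.0
clock: 27.7
tcp_pos: [0.4721, -0.0392, 0.2453]
orientation: [-0.0, 0.996, 0.086, -0.0]
wrist_force: [-0.9, 0.1, -0.4]
finger_gap: 0.0001
clock: 28.12
tcp_pos: [0.4739, -0.0396, 0.3135]
orientation: [0.001, 0.996, 0.086, 0.003]
wrist_force: [0.0, -0.6, 0.3]
finger_gap: -0.0001
[ 0.4739 -0.0396  0.3135] [ 0.01 -0.58  0.29]
side handle [ 0.4706 -0.0258  0.2258] z98 0.2314
side cap z [0.086  0.0885 0.0899] 215
[ 0.4728 -0.0393  0.3102]
jar base [ 0.5719 -0.0244] rms 0.0037 disc [ 0.5716 -0.0226] 0.0004 need [-0.0003  0.0018] 8<stdin>:5: RuntimeWarning: Mean of empty slice.
  ret = um.true_divide(
Traceback (most recent call last):
IndexError: index -1 is out of bounds for axis 0 with size 0
```

View pics/ov_16s.png

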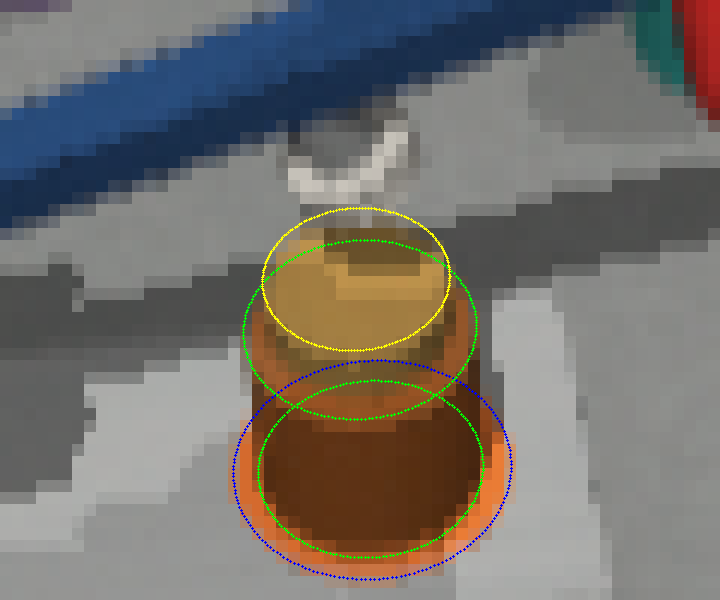

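View pics/top15.png

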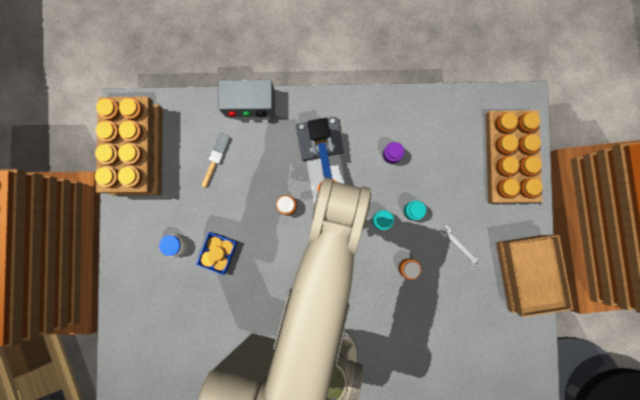

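```bash
python3 - <<'E'
from workcell import env
print(env.hand_in()); print(env.get_state()['clock'])
E
```

```text
the job is handed in; nothing more can be done
None
the job is handed in; nothing more can be done
```

The gold-capped amber jar is sealed on the orange disc, the press handle is back at its top rest, and I handed the job in at about 28 s. No verdict was reported.

- **Pushing the jar:** I slid it upright about 195 mm with the outside of the open hand, about 20 mm/s. Force readings stayed at or below about 3.2 N, but they were only taken at the end of each move. I then took the hand off it.
- **Pressing the cap:** I pushed the handle down to its stop with the closed fingers. The bar centre measured about 0.132 m, with about 25 N at the stop. I eased it back up at about 30 mm/s, slower at the end, keeping contact.

Last checks:
- **Cap:** its top measured about 88.5 mm, down from 96 mm, so it was pressed about 7.5 mm.
- **Handle:** its mean height was 0.2258 m, against 0.2256 m at the start.
- **Centring:** the jar is within about 2 mm of the disc centre. The estimates disagreed by a few mm along the push on the way in (remaining distance about 1 to 10 mm), so I relied on the disc rings seen in both cameras.
- **Bystanders:** the white-capped jars, look-alikes and other items stand where they were in the top view. I compared these by eye.
- **Failed check:** the final handle and cap check from the top camera failed because the arm hid the handle. Those two figures therefore rest on the side camera alone.

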